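# Slide the spray can home into its bench stall

## Robot

A 6-joint arm with a two-finger parallel gripper is mounted at the origin on a cart in front of the work surface, level with it; the furniture and walls round the work are solid. World frame = base frame: x ahead of the robot, y to its left, z up, the work surface at z = 0. Lengths are in m, angles in rad, forces in N, time in s.
With the tool pointing down it reaches from about 0.4 to 0.825 m from the base axis. Payload 7 kg.
Tool frame: the origin (TCP) lies at the very end of the fingers, on their centre line; the grasp point (between the pads) lies 19 mm behind it (arm.grip_point_offset is the distance from the TCP to the grasp point, in m); z points along the fingers, y is the line along which they close (so a half turn about z gives the same grasp; the last joint's range is limited). The gripper opens to 88 mm and grips with 3 to 60 N. Pads are 19 mm wide; open, the fingers measure 130 mm over their backs; the gripper's body (78 mm by 193 mm) begins 47 mm behind the grasp point.
Start: joints at [1.468, 0.359, 0.012, 0, -1.224, -0.288], TCP at [0.257, 0.624, 0.227] pointing down, gripper open.
Joint ranges: [-3.07, 3.07], [-1.43, 2.12], [-1.02, 1.25], [-3.03, 1.67], [-3.05, -0], [-3.03, 3.03]. Speed limits (rad/s): [2.39, 2.39, 3.01, 3.14, 3.14, 3.14].

## Interface

Orientations are given as [roll, pitch, yaw] about the fixed x, y, z axes, in that order (R = Rz(yaw) Ry(pitch) Rx(roll)).
In Python, from station import arm, cams gives the robot as it stands.
- The arm moves only by the shell command python3 -m handwheel 'ROWS' [FORCE]. ROWS is JSON, a list that holds one entry, the list of rows, each a list of 7 numbers: the shift along the tool's x, y, z normalised to -1 to 1, where 1 is 0.08 m, then the turn, a rotation vector about the tool's x, y, z normalised to -1 to 1, where 1 is 0.5 rad, then the closure in counts, from 0 (fully open) to 255 (shut). In form: [[[x, y, z, wx, wy, wz, hand], ...]]. A call has 1 to 5 rows; each row is the pose to reach, as a shift and turn from the pose commanded when the call began, along the tool's axes at that moment; what a row does not reach only later rows make up. A row lasts 1/8 s, in which the tool goes at most 62.5 mm and 10.7 degrees, less where a joint would pass 70% of its speed; a pose out of reach is approached as far as the arm can. A call with a number of a shift or a turn outside -1 to 1 is refused whole. A call with a gripper value outside its range is refused whole. The fingers move at their own pace and stop on an object; FORCE is the grip in N (left out, the last holds). Time passes only in rows, so rows that repeat a pose let the fingers close. It gives the time, the measured TCP pose, the force, the opening and the grip force at its end, in the units of the state.
- arm.get_state(): the state, without advancing time (a new reading comes with each control period).
- cams.grab_frame(name): name is "scene" or "top" or "wrist"; returns the picture (384x512x3 uint8, blue, green, red); there is no depth.
- cams.camera_info(name): a dict with "camera_matrix" (3x3 intrinsics, pixels), "R" (3x3) and "t" (3): a world point X has camera coordinates R X + t; the wrist camera has in their place "hand_eye" (4x4, takes a point from camera to tool coordinates, whose origin is the TCP and whose axes are the flange's). Camera axes: x right, y down, z forward; pixel columns grow to the right and rows downward; lengths in m; the calibration is good to about 2 mm. The wrist camera is an equidistant fisheye: a pixel r from the principal point sees the ray r / f radians off the axis. A picture is of the moment at which its call begins: read the wrist's pose just before it. camera_info takes no time and is no camera call.
- arm.job_done(): hands the job in; it is judged then, once.
The state is a dict: "t": time; "q": joint angles; "qd": joint speeds; "joint_efforts": joint torques, N m; "eef_pos": TCP position; "ee_rot": TCP orientation; "force": force on the tool from outside, world axes, zero at the start; "moment": the same for the moment, N m; "width": finger opening in m; "gripper_force": force on a finger pad.
Only numpy, scipy, OpenCV 4.12 (cv2) and the standard library are available. Lean on these libraries where they do the work, as an engineer would, in place of code of your own. Each camera call takes 0.05 s, during which the arm holds its last target. There are 200 camera calls.

## Task

Put the tall spray can away by pushing it across the bench, low on its body so that it slides and stays standing, through the open front of the plywood stall until it stands against the stall's back board. Push it gently with the fingers only, without gripping, lifting or toppling it, and leave the mug, the tape roll and the wood offcut where they are. Finish with the hand clear of everything.

Things in the scene. Friction and masses are not known exactly. Their poses are not given: they have to be found in the camera images.
- spray_can: tall round spray can, upright and loose on the bench: straight wall of radius 32 mm up to 164 mm high, 210 mm tall with its cap, 0.2 to 0.41 kg, friction about 0.5 to 0.75. Origin at the centre of its underside, z up. Pushed higher than about 40 mm it tips. A hand pointing straight down may bump it with the wide gripper body first: lean the hand back 30 to 40 degrees so that the fingertips lead.
- stall: low three-sided plywood stall, fixed, without a floor. Origin on the bench top where the axis of the can stands when home; x points into the stall (the way to push), z up. Inner face of the back board at x = +33 mm (70 mm high); side walls 40 mm high, inner faces at y = +38 and -38 mm, outer at 50, reaching forward only to x = -7 mm, so the near half of a can at home stands out in front.
- mug: mug, 80 mm across (112 mm with the handle), 94 mm tall, loose bystander; origin at the centre of its underside
- tape_roll: roll of masking tape lying flat, 108 mm across, 24 mm high, loose bystander; origin at the centre of its underside
- offcut: plain block of wood, 45 x 140 x 45 mm, long side along its y, loose bystander; origin at the centre of its underside
There are look-alikes about, which are no part of the job. What is shaped like the spray_can but purple or red is not meant.

How it is judged:
By the outcome, as a careful person would: the job done as asked, in the order asked, and still so for the second after the job is handed in, with the robot touching nothing.
It also fails if it takes over 45 s, if anything falls off the work surface, if the arm or the gripper's body presses on something with over 40 N, if the wrist force passes 120 N, or if a joint passes its speed limit or range.

## Working session

There is one attempt and no reset: what is moved stays moved. The work goes in short steps, Python scripts to look and compute and a shell command to move; the robot and the scene stay as the last step left them, time stands still between calls to the robot, and variables do not carry over. Pictures are saved under pics/ and viewed, at most 10 in all, crops included, and the job is handed in when it is done.

```bash
mkdir -p pics; cat > h.py <<'E'
from station import arm,cams
import numpy as np,cv2
def ray(name,u,v):
    c=cams.camera_info(name);K=np.array(c["camera_matrix"]);R=np.array(c["R"]);t=np.array(c["t"])
    return -R.T@t, R.T@np.linalg.inv(K)@[u,v,1]
def atz(name,u,v,z=0):
    o,d=ray(name,u,v);return o+d*(z-o[2])/d[2]
def proj(name,X):
    c=cams.camera_info(name);p=np.array(c["camera_matrix"])@(np.array(c["R"])@X+np.array(c["t"]));return p[:2]/p[2]
E
python3 - <<'E'
from h import *
for n in("scene","top"):
    im=cams.grab_frame(n);cv2.imwrite(f"pics/{n}0.png",im)
    o,_=ray(n,0,0);print(n,o,cams.camera_info(n)["camera_matrix"])
s=arm.get_state();print(s)
E
```

```text
scene [-0.01567156  0.51239918  0.51228293] [[463.87587494   0.         263.28682439]
 [  0.         463.87587494 191.40267543]
 [  0.           0.           1.        ]]
top [0.43272168 0.15174651 0.96660278] [[436.90398102   0.         254.99251987]
 [  0.         436.90398102 189.4921102 ]
 [  0.           0.           1.        ]]
{'t': 0.1, 'q': array([ 1.46809106e+00,  3.59330392e-01,  1.11846435e-02, -2.73790512e-04,
       -1.22407922e+00, -2.88098327e-01]), 'qd': array([ 0.00171129,  0.00073458,  0.00325268, -0.00073299,  0.00123123,
        0.00031779]), 'joint_efforts': array([-1.50551237e-03, -5.84165347e+01,  2.93751669e+01,  7.01561987e+00,
        1.01766887e-02, -3.95535449e-05]), 'eef_pos': array([0.25700348, 0.62371781, 0.22572771]), 'ee_rot': array([ 3.14014975e+00, -1.59165359e-04, -3.90896696e-01]), 'force': array([ 0.02505982, -0.89294854,  0.04320303]), 'moment': array([-0.02728103,  0.02021778, -0.01159519]), 'gripper_force': 0.0, 'width': 0.08784649048983977}
```

View pics/scene0.png

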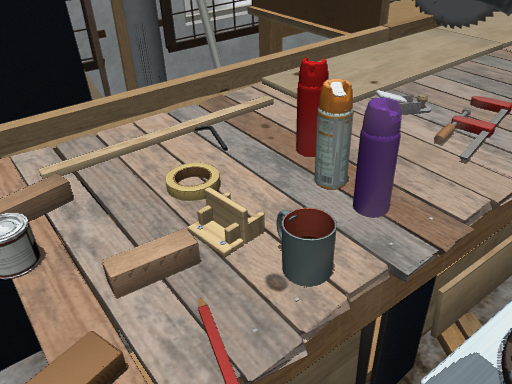

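View pics/top0.png

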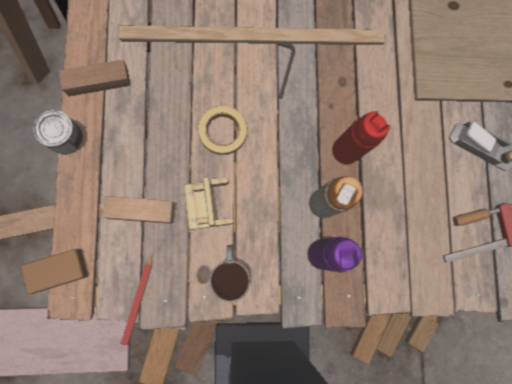

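The three cans in the scene view are red (312,107), grey with an orange cap (333,135) and purple (376,157). The task rules out red and purple, so the grey one is the spray can; in the top view its cap is at (345,194). The stall is at about (208,204) in the top view and opens to the right. I'll confirm with an enlarged crop.

```bash
python3 - <<'E'
from h import *
im=cv2.imread("pics/top0.png")[140:310,170:400]
a=cv2.resize(im,None,fx=3.4,fy=3.4,interpolation=cv2.INTER_CUBIC)
cv2.imwrite("pics/topc.png",a);print(a.shape)
E
```

```text
(578, 782, 3)
```

View pics/topc.png

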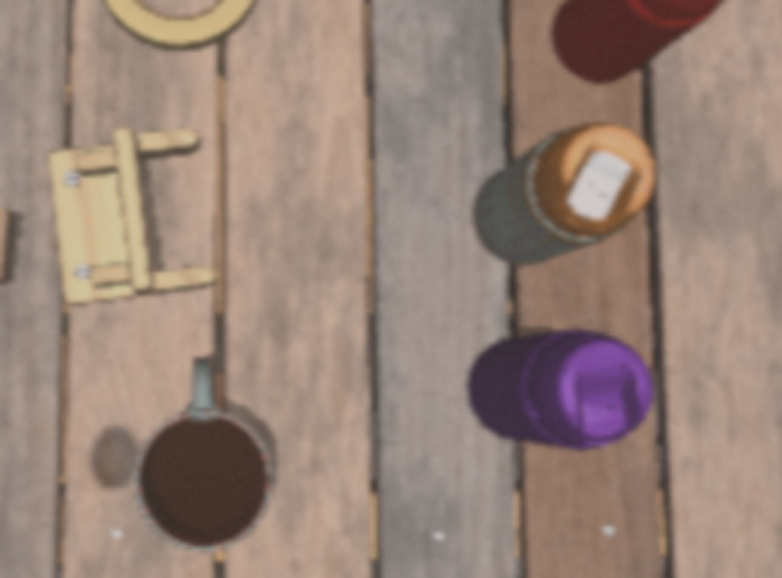

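```bash
python3 - <<'E'
from h import *
P=lambda a,b,z:atz("top",170+(a-1.2)/3.4,140+(b-1.2)/3.4,z)[:2].round(4)
print("wall ends",P(199,139,.04),P(215,277,.04))
print("board inner edge top",P(134,130,.07),P(148,290,.07)); print("board outer",P(116,130,.07),P(133,293,.07))
print("can cap",P(602,178,.21),"shoulder r", P(526,180,.164),P(640,232,.164),"base left",P(474,218,0),"base bot",P(512,263,0))
print("purple base left",P(469,388,0),"cap",P(603,390,.21),"cap r",P(655,390,.21))
print("red base: left",P(553,35,0),"bottom",P(600,82,0), "cap", atz("top",375,126,.21)[:2])
print("mug rim",P(205,480,.094),"handle",P(203,358,.07))
for u,v in((332,186),(373,213),(310,155)):print("scene base front",u,v,atz("scene",u,v,0))
E
```

```text
wall ends [0.5872 0.1411] [0.5002 0.1308]
board inner edge top [0.5875 0.181 ] [0.4901 0.1716]
board outer [0.5874 0.1919] [0.4883 0.1806]
can cap [ 0.5398 -0.0677] shoulder r [ 0.5449 -0.0382] [ 0.5162 -0.1014] base left [ 0.5422 -0.0414] base bot [ 0.5124 -0.0661]
purple base left [ 0.4309 -0.0355] cap [ 0.4299 -0.0643] cap r [ 0.4298 -0.0916]
red base: left [ 0.6671 -0.0983] bottom [ 0.635  -0.1296] cap [ 0.66207117 -0.12484163]
mug rim [0.3794 0.1374] handle [0.4495 0.1385]
scene base front 332 186 [ 0.52811783 -0.06368275  0.        ]
scene base front 373 213 [ 0.4152222  -0.05795592  0.        ]
scene base front 310 155 [ 0.65046318 -0.11503799  0.        ]
```

The view confirms it: the can at crop (565,195) has a grey body and an orange cap, between the red and purple look-alikes. The gap between those two is narrow for the 193 mm hand, so I'll search for clear hand poses along the push.

```bash
cat > plan.py <<'E'
import numpy as np,sys
from scipy.spatial.transform import Rotation as Ro
def box(x,y,z,n=7.):
    g=[np.linspace(a,b,max(2,int((b-a)*1000/n)+1)) for a,b in(x,y,z)]
    P=np.stack(np.meshgrid(*g,indexing='ij'),-1).reshape(-1,3)
    m=np.zeros(len(P),bool)
    for i,(a,b) in enumerate((x,y,z)): m|=(P[:,i]==a)|(P[:,i]==b)
    return P[m]
OBS={'purple':(.430,-.066,.034,.212),'red':(.665,-.128,.034,.212),'mug':(.379,.137,.042,.095),'handle':(.434,.138,.018,.09),'tape':(.70,.15,.056,.024)}
BODY=np.vstack([box((-.039,.039),(-.0965,.0965),(-.166,-.066)),box((-.04,.04),(-.04,.04),(-.32,-.166),12.)])
def fingers(w):
    return np.vstack([box((-.0095,.0095),(s*w/2,s*(w/2+.021))[::s],(-.066,0),5.) for s in(1,-1)])
def evalp(R,w,C,d,lat):
    F=fingers(w)@R.T;B=BODY@R.T
    l=np.array([d[1],-d[0]])
    h=.010-min(F[:,2].min(),B[:,2].min()-.004);F=F+[0,0,h];B=B+[0,0,h]
    off=C+l*lat
    F[:,:2]+=off;B[:,:2]+=off
    def gap(P,r=.032):
        q=P[P[:,2]<.21][:,:2]-C;a=q@l;k=np.abs(a)<r
        if not k.any(): return 9,0,0
        g=-(q[k]@d)-np.sqrt(r*r-a[k]**2);i=g.argmin();return g[i],a[k][i],P[P[:,2]<.21][k][i,2]
    gf,af,zf=gap(F);
    if gf>8 or zf>.036 or abs(af)>.010: return None
    gb=gap(B,.036)[0]
    if gb-gf<.004: return None
    F[:,:2]+=d*gf;B[:,:2]+=d*gf
    A=np.vstack([F,B]);m={}
    for k,(x,y,r,H) in OBS.items():
        q=A[A[:,2]<H];m[k]=np.hypot(q[:,0]-x,q[:,1]-y).min()-r if len(q) else .5
    return min(m.values()),m,np.r_[off+d*gf,h],zf,af,gb-gf
E
cat > s1.py <<'E'
from plan import *
rng=np.random.default_rng(0)
S=np.array([.543,.143]);C0=np.array([.542,-.071])
for s in(0,.03,.06,.09,.12,.16,.214):
    C=C0+(S-C0)*s/.214;best=[]
    d=np.array([0,1.])
    for k in range(2500):
        yaw=rng.uniform(-180,180);th=rng.uniform(15,65);ro=rng.uniform(-25,25);w=rng.choice([0,.03,.088])
        # forward dir of tool lean = yaw from +y
        R=Ro.from_euler('ZXZ',[yaw,th,0],degrees=True).as_matrix()@np.array([[0,1,0],[1,0,0],[0,0,-1.]])
        R=R@Ro.from_euler('z',ro,degrees=True).as_matrix()
        for lat in rng.uniform(-.08,.08,3):
            r=evalp(R,w,C,d,lat)
            if r: best.append((r[0],yaw,th,ro,w,lat,r[2:],R[:,2]))
    best.sort(key=lambda b:-b[0]);print('s',s,len(best))
    for b in best[:3]:print(round(b[0],4),*[round(float(v),2) for v in b[1:6]],np.round(b[6][0],3),[round(float(v),3) for v in b[6][1:]],np.round(b[7],2))
E
timeout 500 python3 s1.py
```

```text
s 0 358
0.0347 -51.21 56.6 -1.54 0.09 0.04 [ 0.583 -0.156  0.019] [0.026, 0.003, 0.033] [ 0.65  0.52 -0.55]
0.0344 25.9 45.13 10.25 0.09 -0.07 [ 0.477 -0.13   0.025] [0.023, -0.006, 0.018] [-0.31  0.64 -0.71]
0.0343 -50.54 48.95 -2.52 0.09 0.04 [ 0.582 -0.156  0.019] [0.024, 0.002, 0.021] [ 0.58  0.48 -0.66]
s 0.03 384
0.0147 6.42 39.46 -18.4 0.03 -0.03 [ 0.507 -0.092  0.023] [0.036, -0.006, 0.01] [-0.07  0.63 -0.77]
0.0119 30.77 38.14 -5.02 0.09 -0.05 [ 0.488 -0.116  0.019] [0.029, -0.005, 0.006] [-0.32  0.53 -0.79]
0.011 22.49 50.91 2.44 0.09 -0.04 [ 0.498 -0.099  0.02 ] [0.025, 0.01, 0.031] [-0.3   0.72 -0.63]
s 0.06 328
-0.0031 12.97 57.2 -4.09 0.0 -0.03 [ 0.514 -0.052  0.019] [0.028, -0.01, 0.031] [-0.19  0.82 -0.54]
-0.0036 31.84 56.65 -3.03 0.09 -0.06 [ 0.485 -0.082  0.021] [0.032, -0.006, 0.031] [-0.44  0.71 -0.55]
-0.0079 6.96 35.93 -15.8 0.0 -0.02 [ 0.526 -0.057  0.019] [0.027, -0.0, 0.008] [-0.07  0.58 -0.81]
s 0.09 309
-0.0081 76.57 39.53 10.74 0.09 0.03 [0.573 0.025 0.024] [0.035, 0.008, 0.005] [-0.62  0.15 -0.77]
-0.0123 -8.2 36.72 4.77 0.03 0.02 [ 0.559 -0.025  0.017] 
[... 346 characters left out ...]
]
-0.0055 5.68 33.05 -1.87 0.09 0.04 [0.581 0.015 0.016] [0.021, -0.007, 0.005] [-0.05  0.54 -0.84]
s 0.16 330
0.0392 80.69 42.49 9.73 0.09 0.03 [0.57  0.097 0.024] [0.035, 0.008, 0.01] [-0.67  0.11 -0.74]
0.0311 88.82 48.32 0.77 0.0 0.01 [0.555 0.036 0.017] [0.024, 0.006, 0.026] [-0.75  0.02 -0.66]
0.0274 65.02 49.09 5.42 0.09 0.02 [0.567 0.092 0.022] [0.032, -0.002, 0.017] [-0.69  0.32 -0.65]
s 0.214 315
0.0661 56.03 59.2 -19.33 0.09 0.03 [0.574 0.151 0.039] [0.034, 0.009, 0.06] [-0.71  0.48 -0.51]
0.0607 86.38 56.17 -10.22 0.03 0.01 [0.551 0.076 0.023] [0.026, 0.009, 9.067] [-0.83  0.05 -0.56]
0.0567 67.84 40.5 19.11 0.03 -0.01 [0.534 0.078 0.023] [0.022, 0.007, 0.011] [-0.6   0.25 -0.76]
```

```bash
cat > s2.py <<'E'
from plan import *
from scipy.optimize import differential_evolution as DE
from multiprocessing import Pool
def pose(yaw,th,ro):
    return Ro.from_euler('ZX',[yaw,th],degrees=True).as_matrix()@np.array([[0,1,0],[1,0,0],[0,0,-1.]])@Ro.from_euler('z',ro,degrees=True).as_matrix()
def f(p,s):
    a=np.radians(p[6]);d=np.array([-np.sin(a),np.cos(a)])
    r=evalp(pose(*p[:3]),p[3],np.array([p[5],s]),d,p[4])
    return .2 if r is None else -r[0]
def run(a):
    s,yb=a
    r=DE(f,[yb,(20,65),(-30,30),(0,.088),(-.06,.06),(.52,.585),(-25,25)],args=(s,),popsize=14,maxiter=22,seed=1,polish=False)
    return s,yb,-r.fun,r.x
if __name__=="__main__":
    jobs=[(s,yb) for s in(-.04,-.02,-.0,.02,.04,.06) for yb in((-60,50),(50,140))]
    with Pool() as p:
        for s,yb,m,x in p.imap(run,jobs):print(s,yb,round(m,4),x.round(3),flush=True)
E
nproc; time timeout 560 python3 s2.py
```

```text
4
-0.04 (-60, 50) 0.023 [ 1.9060e+00  6.2818e+01 -4.5540e+00  1.0000e-03 -1.9000e-02  5.3000e-01
 -2.5600e+00]
-0.04 (50, 140) -0.0111 [ 5.3089e+01  3.8928e+01  2.5107e+01  7.5000e-02 -3.2000e-02  5.2000e-01
 -9.1250e+00]
-0.02 (-60, 50) 0.0133 [ 9.1480e+00  6.2445e+01 -3.8400e+00  1.1000e-02 -3.0000e-02  5.2200e-01
  1.9251e+01]
-0.02 (50, 140) -0.0167 [ 6.2300e+01  3.9365e+01  1.8968e+01  8.2000e-02 -1.8000e-02  5.2200e-01
 -1.2544e+01]
-0.0 (-60, 50) 0.0004 [ 1.1336e+01  5.9229e+01 -6.3670e+00  3.0000e-02 -3.7000e-02  5.2900e-01
  2.1837e+01]
-0.0 (50, 140) -0.0092 [ 5.3923e+01  4.3472e+01  9.8170e+00  6.8000e-02 -4.8000e-02  5.2200e-01
  8.1100e+00]
0.02 (-60, 50) 0.001 [ 4.4090e+00  3.5610e+01 -2.8202e+01  4.3000e-02  3.3000e-02  5.2500e-01
  1.5269e+01]
0.02 (50, 140) 0.0053 [1.15155e+02 5.97040e+01 3.79100e+00 4.00000e-03 1.30000e-02 5.29000e-01
 1.66160e+01]
0.04 (-60, 50) 0.0065 [ -6.732  34.827 -29.597   0.083   0.043   0.536  14.306]
0.04 (50, 140) 0.0523 [9.0379e+01 4.5516e+01 3.0420e+00 8.5000e-02 3.1000e-02 5.4200e-01
 2.3113e+01]
0.06 (-60, 50) 0.0121 [ -5.556  32.091 -16.765   0.08    0.049   0.531   3.219]
0.06 (50, 140) 0.0601 [ 8.4082e+01  3.9689e+01 -7.4850e+00  7.9000e-02  2.8000e-02  5.3500e-01
  1.7320e+01]
real	0m2.636s
user	0m9.049s
sys	0m0.088s
```

```bash
sed -i 's/popsize=14,maxiter=22/popsize=60,maxiter=120/; s/for s in([^)]*)/for s in(-.07,-.04,-.02,-.01,0,.01,.02,.03,.05)/' s2.py; sed -i 's/((-60,50),(50,140))/((-60,0),(0,50),(50,140),(-140,-60))/' s2.py; sed -i "s/x.round(3),flush/*[round(float(v),3) for v in x],flush/" s2.py
time timeout 560 python3 s2.py
```

```text
-0.07 (-60, 0) 0.0384 -12.147 43.834 -29.8 0.0 -0.017 0.527 1.745
-0.07 (0, 50) 0.0527 18.438 35.186 -11.506 0.088 -0.035 0.522 -13.686
-0.07 (50, 140) 0.0183 50.035 42.087 19.522 0.088 -0.029 0.52 -21.469
-0.07 (-140, -60) 0.0407 -60.011 54.108 0.072 0.088 0.043 0.581 -10.859
-0.04 (-60, 0) 0.0194 -44.163 36.298 11.096 0.087 0.037 0.563 -8.043
-0.04 (0, 50) 0.024 1.683 64.925 -2.491 0.0 -0.017 0.531 -6.496
-0.04 (50, 140) 0.0095 50.014 44.251 29.618 0.087 -0.039 0.52 -21.144
-0.04 (-140, -60) 0.0152 -60.024 44.688 3.184 0.088 0.024 0.585 0.87
-0.02 (-60, 0) 0.0108 -35.549 64.948 0.343 0.04 0.042 0.564 -11.48
-0.02 (0, 50) 0.0169 10.629 65.0 -0.301 0.0 -0.009 0.522 -14.084
-0.02 (50, 140) 0.0028 50.413 46.478 26.787 0.087 -0.038 0.52 -21.352
-0.02 (-140, -60) -0.001 -60.005 42.676 0.67 0.088 0.026 0.584 -0.111
-0.01 (-60, 0) 0.0069 -36.025 64.977 0.541 0.054 0.031 0.559 4.857
-0.01 (0, 50) 0.0124 13.79 64.827 -2.825 0.002 -0.018 0.52 -5.859
-0.01 (50, 140) -0.0046 50.085 31.127 -2.293 0.083 -0.039 0.52 18.304
-0.01 (-140, -60) -0.0084 -60.015 42.023 -0.69 0.088 0.017 0.584 6.812
0 (-
[... 681 characters left out ...]
1 41.072 10.741 0.088 0.028 0.523 24.467
0.02 (-140, -60) -0.0168 -60.449 64.68 1.476 0.062 0.012 0.585 24.982
0.03 (-60, 0) -0.0089 -14.454 44.616 -0.006 0.04 0.024 0.554 -12.445
0.03 (0, 50) 0.0068 28.706 34.083 -15.578 0.062 -0.021 0.541 -4.416
0.03 (50, 140) 0.0712 108.176 40.484 10.473 0.088 0.028 0.521 24.959
0.03 (-140, -60) -0.01 -61.699 31.793 -3.921 0.082 0.034 0.585 -19.391
0.05 (-60, 0) 0.0113 -13.065 34.381 -29.843 0.085 0.059 0.524 21.6
0.05 (0, 50) 0.0095 0.049 31.052 -12.421 0.047 0.05 0.521 5.043
0.05 (50, 140) 0.0844 105.304 42.725 8.075 0.085 0.028 0.532 24.699
0.05 (-140, -60) -0.0061 -60.075 62.256 5.885 0.087 0.022 0.584 16.11
real	2m41.210s
user	10m30.248s
sys	0m0.132s
```

```bash
sed -i 's/if gf>8 or zf>.036 or abs(af)>.010/if gf>8 or zf>.038 or (abs(af)>.010 and lat!=0)/' plan.py; cat > s3.py <<'E'
from s2 import *
from multiprocessing import Pool
def M(a):
    yaw,th,x,y,w=a
    an=np.radians(yaw);d=np.array([-np.sin(an),np.cos(an)])
    r=evalp(pose(yaw,th,0),w,np.array([x,y]),d,0.)
    return (-1,) if r is None else (r[0],min(r[1],key=r[1].get),r[2],r[3],r[5])
if __name__=="__main__":
    g=[(yaw,th,x,y,w) for y in(-.071,-.05,-.03,-.01,.0,.01,.02,.03,.04,.06,.08,.1,.143) for yaw in range(-50,131,5) for th in(34,38,45,52,58,62) for x in(.525,.535,.545,.555) for w in(.035,)]
    with Pool() as p: r=p.map(M,g,50)
    for y in sorted({a[3] for a in g}):
        print('y',y)
        for lo,hi in((-50,-20),(-15,25),(30,60),(65,130)):
            k=sorted([(q,a) for q,a in zip(r,g) if a[3]==y and lo<=a[0]<=hi],key=lambda t:-t[0][0])[:2]
            for q,a in k:
                if q[0]>-1:print('  ',a[:3],round(q[0],4),q[1],q[2].round(3),round(q[3],3),round(q[4],3))
E
timeout 560 python3 s3.py
```

```text
y -0.071
   (-20, 62, 0.525) 0.0095 purple [ 0.514 -0.1    0.018] 0.027 0.035
   (-20, 62, 0.535) 0.0062 purple [ 0.524 -0.1    0.018] 0.027 0.035
   (-10, 62, 0.525) 0.024 purple [ 0.52  -0.102  0.018] 0.027 0.035
   (-10, 62, 0.535) 0.022 red [ 0.53  -0.102  0.018] 0.027 0.035
   (35, 45, 0.555) -0.0303 red [ 0.574 -0.098  0.017] 0.023 0.017
   (30, 58, 0.525) -0.0304 red [ 0.541 -0.099  0.018] 0.026 0.031
   (130, 45, 0.525) 0.0032 red [ 0.551 -0.049  0.017] 0.023 0.017
   (130, 62, 0.525) 0.0032 red [ 0.549 -0.051  0.018] 0.027 0.035
y -0.05
   (-20, 62, 0.525) -0.0103 purple [ 0.514 -0.079  0.018] 0.027 0.035
   (-20, 62, 0.535) -0.0135 purple [ 0.524 -0.079  0.018] 0.027 0.035
   (-5, 62, 0.525) 0.0131 purple [ 0.522 -0.081  0.018] 0.027 0.035
   (0, 58, 0.525) 0.0095 red [ 0.525 -0.082  0.018] 0.026 0.031
   (40, 62, 0.525) -0.0298 red [ 0.545 -0.074  0.018] 0.027 0.035
   (60, 62, 0.545) -0.0301 red [ 0.572 -0.066  0.018] 0.027 0.035
   (130, 62, 0.525) 0.0211 red [ 0.549 -0.03   0.018] 0.027 0.035
   (130, 58, 0.525) 0.0202 red [ 0.549 -0.03   0.018] 0.026 0.031
y -0.03
   (
[... 5105 characters left out ...]
  (55, 38, 0.535) 0.0378 red [0.563 0.08  0.016] 0.022 0.008
   (105, 45, 0.525) 0.0758 tape [0.557 0.109 0.017] 0.023 0.017
   (105, 38, 0.525) 0.0756 tape [0.558 0.109 0.016] 0.022 0.008
y 0.143
   (-45, 38, 0.555) -0.0183 mug [0.531 0.119 0.016] 0.022 0.008
   (-45, 45, 0.555) -0.0183 mug [0.531 0.119 0.017] 0.023 0.017
   (25, 38, 0.525) 0.0396 red [0.539 0.112 0.016] 0.022 0.008
   (25, 38, 0.535) 0.0354 red [0.549 0.112 0.016] 0.022 0.008
   (60, 45, 0.525) 0.0556 tape [0.554 0.126 0.017] 0.023 0.017
   (50, 38, 0.525) 0.0556 tape [0.551 0.121 0.016] 0.022 0.008
   (90, 45, 0.525) 0.0684 tape [0.559 0.143 0.017] 0.023 0.017
   (90, 38, 0.525) 0.0683 tape [0.559 0.143 0.016] 0.022 0.008
```

```bash
cat > s4.py <<'E'
from s2 import *
def g(p,s,z):
    a=np.radians(p[6]);d=np.array([-np.sin(a),np.cos(a)])
    m=9
    for y in s:
        r=evalp(pose(*p[:3]),p[3],np.array([p[5]-np.tan(a)*(y-s[0]),y]),d,p[4])
        if r is None: return .2
        m=min(m,r[0])
    return -m
def run(a):
    n,s,b=a
    best=min((DE(g,b,args=(s,0),popsize=60,maxiter=80,seed=k,polish=False) for k in(1,2)),key=lambda r:r.fun)
    a=np.radians(best.x[6]);d=np.array([-np.sin(a),np.cos(a)])
    if best.fun>0.1: return n,s,None
    r=evalp(pose(*best.x[:3]),best.x[3],np.array([best.x[5],s[0]]),d,best.x[4])
    return n,s,round(-best.fun,4),[round(float(v),3) for v in best.x],r[2].round(3),{k:round(float(v),3) for k,v in r[1].items()},r[3:],pose(*best.x[:3])[:,2].round(2)
if __name__=="__main__":
    J=[]
    for e in(-.03,-.02,-.01,0):J.append(('A',(-.071,e),[(-20,40),(30,60),(-30,30),(0,.088),(-.06,.06),(.538,.546),(-10,10)]))
    for e in(-.03,-.02,-.01,0,.01):
        J.append(('B',(e,),[(70,150),(25,55),(-25,25),(.05,.088),(0.015,.05),(.53,.555),(-25,25)]))
    with Pool() as p:
        for r in p.imap(run,J):print(*r,flush=True)
E
timeout 560 python3 s4.py
```

```text
A (-0.071, -0.03) 0.0185 [8.256, 59.947, -0.7, 0.002, -0.032, 0.538, 9.487] [ 0.512 -0.111  0.018] {'purple': 0.04, 'red': 0.019, 'mug': 0.228, 'handle': 0.235, 'tape': 0.249} (np.float64(0.026914224156125093), np.float64(-0.009834042725630081), np.float64(0.03695968953055006)) [-0.12  0.86 -0.5 ]
A (-0.071, -0.02) 0.0147 [8.274, 59.981, -8.432, 0.006, -0.032, 0.538, 9.541] [ 0.512 -0.112  0.027] {'purple': 0.04, 'red': 0.021, 'mug': 0.23, 'handle': 0.238, 'tape': 0.252} (np.float64(0.03779335806484297), np.float64(-0.00981273986944101), np.float64(0.03610190215219998)) [-0.12  0.86 -0.5 ]
A (-0.071, -0.01) 0.0103 [11.803, 59.992, -7.46, 0.012, -0.034, 0.538, 9.289] [ 0.511 -0.114  0.025] {'purple': 0.04, 'red': 0.018, 'mug': 0.233, 'handle': 0.241, 'tape': 0.251} (np.float64(0.03651497887256332), np.float64(-0.008421399777975723), np.float64(0.03623014068898098)) [-0.18  0.85 -0.5 ]
A (-0.071, 0) 0.0058 [14.658, 59.878, -7.96, 0.018, -0.036, 0.539, 9.88] [ 0.51  -0.117  0.026] {'purple': 0.041, 'red': 0.015, 'mug': 0.236, 'handle': 0.243, 'tape': 0.25} (np.float64(0.0375829715018958
[... 846 characters left out ...]
(np.float64(0.03721457407097771), np.float64(0.009902450328398813), np.float64(0.008478734043274715)) [-0.62 -0.21 -0.75]
B (0,) 0.0397 [109.489, 41.288, 12.495, 0.088, 0.028, 0.532, 24.928] [0.554 0.02  0.025] {'purple': 0.095, 'red': 0.04, 'mug': 0.123, 'handle': 0.097, 'tape': 0.098} (np.float64(0.03779407534621821), np.float64(0.009658026800221936), np.float64(0.006836092669638128)) [-0.62 -0.22 -0.75]
B (0.01,) 0.0489 [108.321, 43.151, 11.61, 0.088, 0.028, 0.531, 24.479] [0.552 0.03  0.025] {'purple': 0.096, 'red': 0.049, 'mug': 0.119, 'handle': 0.092, 'tape': 0.096} (np.float64(0.03772154057156942), np.float64(0.009991271551794079), np.float64(0.017412808601098118)) [-0.65 -0.21 -0.73]
```

```bash
cat > go.py <<'E'
from h import *
from s2 import pose
from scipy.spatial.transform import Rotation as Ro
F=np.diag([-1,-1,1.])
def cur():
    s=arm.get_state();return s["eef_pos"].copy(),Ro.from_euler('xyz',s["ee_rot"]).as_matrix()
def rows(wps,hand):
    p,R=cur()
    for P,T in wps:
        for _ in range(40):
            dp=R.T@(np.array(P)-p)/.08;dw=Ro.from_matrix(R.T@T).as_rotvec()/.5
            if max(abs(dp).max()*80,abs(dw).max()*30)<1.0: break
            k=max(1,abs(dp).max()/.98,abs(dw).max()/.98)
            dp=(dp/k).round(2);dw=(dw/k).round(2)
            n=int(np.ceil(max(np.linalg.norm(dp)*.08/.055,np.linalg.norm(dw)*.5/.17)))
            p=p+R@dp*.08;R=R@Ro.from_rotvec(dw*.5).as_matrix()
            print(min(5,n+0),[float(v) for v in np.r_[dp,dw]]+[hand],p.round(3))
E
python3 - <<'E'
from go import *
from plan import evalp
for yaw in(4,8,12):
  for th in(52,56):
    for y in(-.071,-.03,-.02):
      r=evalp(pose(yaw,th,0),0,np.array([.54,y]),np.array([0,1.]),-.02)
      if r:print(yaw,th,y,r[0].round(4),r[2].round(3),round(r[3],3),round(r[5],3),r[1]['red'].round(3),r[1]['purple'].round(3))
A=pose(8,56,0)@F
rows([((.33,.55,.36),cur()[1]),((.52,-.15,.36),A)],255)
E
```

```text
4 52 -0.071 0.0129 [ 0.52  -0.11   0.017] 0.025 0.03 0.013 0.045
4 52 -0.03 0.0036 [ 0.52  -0.069  0.017] 0.025 0.03 0.01 0.004
4 52 -0.02 -0.0064 [ 0.52  -0.059  0.017] 0.025 0.03 0.009 -0.006
4 56 -0.071 0.0131 [ 0.52  -0.11   0.018] 0.026 0.034 0.013 0.045
4 56 -0.03 0.0079 [ 0.52  -0.069  0.018] 0.026 0.034 0.01 0.008
4 56 -0.02 -0.002 [ 0.52  -0.059  0.018] 0.026 0.034 0.009 -0.002
8 52 -0.071 0.0108 [ 0.52  -0.112  0.017] 0.025 0.03 0.011 0.047
8 52 -0.03 0.0051 [ 0.52  -0.071  0.017] 0.025 0.03 0.005 0.011
8 52 -0.02 0.0013 [ 0.52  -0.061  0.017] 0.025 0.03 0.004 0.001
8 56 -0.071 0.0107 [ 0.52  -0.111  0.018] 0.026 0.034 0.011 0.047
8 56 -0.03 0.0051 [ 0.52  -0.07   0.018] 0.026 0.034 0.005 0.016
8 56 -0.02 0.0037 [ 0.52  -0.06   0.018] 0.026 0.034 0.004 0.006
12 52 -0.071 0.0082 [ 0.52  -0.113  0.017] 0.025 0.03 0.008 0.048
12 52 -0.03 -0.0003 [ 0.52  -0.072  0.017] 0.025 0.03 -0.0 0.019
12 52 -0.02 -0.0024 [ 0.52  -0.062  0.017] 0.025 0.03 -0.002 0.009
12 56 -0.071 0.0081 [ 0.52  -0.113  0.018] 0.026 0.034 0.008 0.048
12 56 -0.03 -0.0004 [ 0.52  -0.072  0.018] 0.026 0.034 -0.0 0.023
12 56 -0.02 -0.0025 [ 0.52  -0.062  0.018] 0.026 0.034 -0.002 0.013
2 [0.7, 0.3, -0.98, 0.0, 0.0, 0.0, 255] [0.3   0.58  0.304]
2 [0.49, 0.21, -0.7, 0.0, 0.0, 0.0, 255] [0.33 0.55 0.36]
2 [0.76, 0.98, 0.0, 0.14, -0.24, 0.26, 255] [0.356 0.454 0.36 ]
3 [0.98, 0.98, -0.18, 0.16, -0.27, 0.29, 255] [0.385 0.346 0.36 ]
2 [0.98, 0.74, -0.36, 0.14, -0.25, 0.27, 255] [0.412 0.248 0.36 ]
2 [0.98, 0.56, -0.51, 0.14, -0.24, 0.26, 255] [0.438 0.152 0.36 ]
2 [0.98, 0.39, -0.67, 0.14, -0.25, 0.26, 255] [0.464 0.056 0.36 ]
2 [0.98, 0.23, -0.86, 0.15, -0.26, 0.28, 255] [ 0.492 -0.047  0.36 ]
2 [0.87, 0.03, -0.98, 0.15, -0.25, 0.28, 255] [ 0.519 -0.148  0.36 ]
1 [0.02, -0.0, -0.02, -0.0, -0.01, 0.01, 255] [ 0.52 -0.15  0.36]
```

```bash
python3 -m handwheel '[[[0.7,0.3,-0.98,0,0,0,255],[0.7,0.3,-0.98,0,0,0,255]]]' | tail -c 400; echo
python3 -m handwheel '[[[0.49,0.21,-0.7,0,0,0,255],[0.49,0.21,-0.7,0,0,0,255]]]' >/dev/null
python3 -m handwheel '[[[0.76,0.98,0,0.14,-0.24,0.26,255],[0.76,0.98,0,0.14,-0.24,0.26,255],[0.76,0.98,0,0.14,-0.24,0.26,255]]]' >/dev/null
python3 -m handwheel '[[[0.98,0.98,-0.18,0.16,-0.27,0.29,255],[0.98,0.98,-0.18,0.16,-0.27,0.29,255],[0.98,0.98,-0.18,0.16,-0.27,0.29,255]]]' >/dev/null
python3 -m handwheel '[[[0.98,0.74,-0.36,0.14,-0.25,0.27,255],[0.98,0.74,-0.36,0.14,-0.25,0.27,255],[0.98,0.74,-0.36,0.14,-0.25,0.27,255]]]' | tail -c 400
python3 - <<'E'
from go import *
A=pose(8,56,0)@F
s=arm.get_state();print(s['q'].round(2),s['t'])
rows([((.518,-.15,.36),A),((.518,-.133,.10),A)],255)
E
```

```text
t: 0.35
eef_pos: [0.3007, 0.58, 0.3067]
ee_rot: [-3.141, -0.0, -0.391]
force: [-0.4, 0.4, -1.1]
width: 0.073
gripper_force: 0.0

t: 1.72
eef_pos: [0.4134, 0.2464, 0.3599]
ee_rot: [-2.999, 0.413, -0.781]
force: [-0.1, 0.6, 0.1]
width: 0.0004
gripper_force: 0.0
[ 0.57  0.   -0.04 -0.43 -1.49  0.22] 1.725
2 [0.98, 0.56, -0.52, 0.14, -0.24, 0.26, 255] [0.439 0.15  0.36 ]
2 [0.98, 0.4, -0.67, 0.14, -0.25, 0.27, 255] [0.464 0.053 0.36 ]
2 [0.98, 0.23, -0.86, 0.15, -0.26, 0.28, 255] [ 0.491 -0.049  0.36 ]
2 [0.87, 0.03, -0.97, 0.14, -0.26, 0.27, 255] [ 0.518 -0.15   0.36 ]
2 [0.98, -0.01, 0.76, 0.0, 0.0, 0.0, 255] [ 0.518 -0.143  0.261]
2 [0.98, -0.01, 0.75, 0.0, 0.0, 0.0, 255] [ 0.518 -0.137  0.162]
2 [0.62, -0.01, 0.47, 0.0, 0.0, 0.0, 255] [ 0.518 -0.133  0.1  ]
```

Tracking is good. I'll carry on to above the spot behind the can.

```bash
python3 -m handwheel '[[[0.98,0.56,-0.52,0.14,-0.24,0.26,255],[0.98,0.56,-0.52,0.14,-0.24,0.26,255],[0.98,0.56,-0.52,0.14,-0.24,0.26,255]]]' >/dev/null
python3 -m handwheel '[[[0.98,0.4,-0.67,0.14,-0.25,0.27,255],[0.98,0.4,-0.67,0.14,-0.25,0.27,255],[0.98,0.4,-0.67,0.14,-0.25,0.27,255]]]' >/dev/null
python3 -m handwheel '[[[0.98,0.23,-0.86,0.15,-0.26,0.28,255],[0.98,0.23,-0.86,0.15,-0.26,0.28,255],[0.98,0.23,-0.86,0.15,-0.26,0.28,255]]]' >/dev/null
python3 -m handwheel '[[[0.87,0.03,-0.97,0.14,-0.26,0.27,255],[0.87,0.03,-0.97,0.14,-0.26,0.27,255],[0.87,0.03,-0.97,0.14,-0.26,0.27,255]]]' | head -4
python3 - <<'E'
from go import *
A=pose(8,56,0)@F
s=arm.get_state();print(s['q'].round(2),s['t'])
rows([((.518,-.133,.10),A)],255)
a=cams.grab_frame("top");b=cams.grab_frame("scene")
cv2.imwrite("pics/tb.png",np.hstack([cv2.resize(a[90:384,150:512],(400,325)),cv2.resize(b[:,200:512],(400,492))[:325]]))
E
```

```text
t: 3.22
eef_pos: [0.5193, -0.1487, 0.358]
ee_rot: [3.14, 0.981, -1.429]
force: [-1.3, 0.4, -0.1]
[-0.51  0.45  0.39 -0.84 -2.06  0.45] 3.225
2 [0.98, -0.01, 0.75, 0.0, 0.0, 0.0, 255] [ 0.519 -0.142  0.259]
2 [0.98, -0.0, 0.74, 0.0, 0.0, 0.0, 255] [ 0.518 -0.137  0.161]
2 [0.61, -0.01, 0.47, 0.01, 0.01, 0.0, 255] [ 0.518 -0.133  0.1  ]
```

View pics/tb.png

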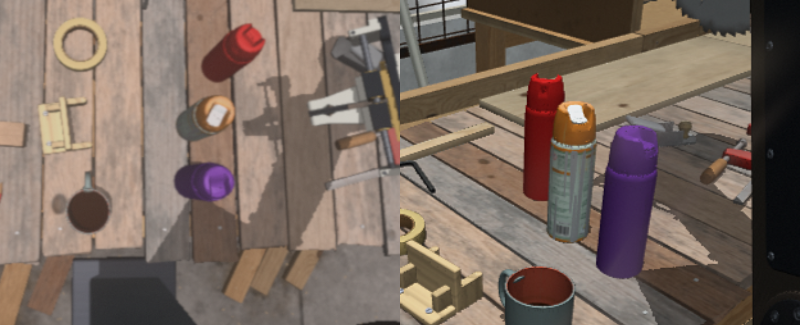

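```bash
python3 - <<'E'
from go import *
a=cams.grab_frame("top");cv2.imwrite("pics/hand.png",cv2.resize(a[70:290,400:512],None,fx=2.7,fy=2.7))
p,R=cur()
for q in((0,0,0),(0,.0965,-.066),(0,-.0965,-.066),(.039,.0965,-.066),(.039,-.0965,-.066),(0,.0965,-.166),(0,-.0965,-.166)):
    print(q,((proj("top",p+R@q)-[400,70])*2.7).round())
E
```

```text
(0, 0, 0) [ 80. 331.]
(0, 0.0965, -0.066) [257. 495.]
(0, -0.0965, -0.066) [175. 124.]
(0.039, 0.0965, -0.066) [258. 489.]
(0.039, -0.0965, -0.066) [180. 138.]
(0, 0.0965, -0.166) [501. 468.]
(0, -0.0965, -0.166) [401.  67.]
```

View pics/hand.png

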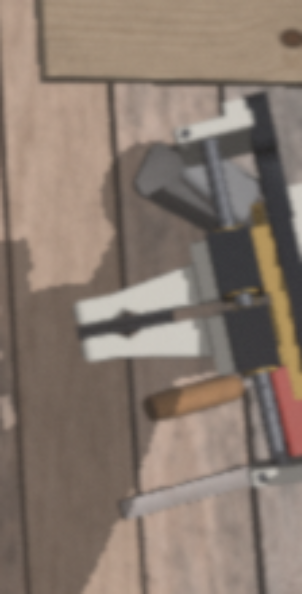

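The end brackets of the hand really do reach the ±97 mm envelope, at crop (180,132) and (265,475), so the plan stands. Next I descend behind the can.

```bash
python3 -m handwheel '[[[0.98,-0.01,0.75,0,0,0,255],[0.98,-0.01,0.75,0,0,0,255]]]' >/dev/null
python3 -m handwheel '[[[0.98,0,0.74,0,0,0,255],[0.98,0,0.74,0,0,0,255]]]' >/dev/null
python3 -m handwheel '[[[0.61,-0.01,0.47,0,0,0,255],[0.61,-0.01,0.47,0,0,0,255],[0.61,-0.01,0.47,0,0,0,255]]]' | head -5
python3 - <<'E'
from go import *
A=pose(8,56,0)@F
s=arm.get_state();print(s['q'].round(2),s['t'])
rows([((.518,-.131,.02),A),((.518,-.107,.02),A),((.514,-.068,.02),A)],255)
E
```

```text
t: 4.25
eef_pos: [0.5187, -0.1321, 0.1042]
ee_rot: [-3.135, 0.978, -1.419]
force: [-0.2, -0.0, 0.4]
width: 0.0006
[-0.47  0.67  0.13 -0.75 -1.69  0.8 ] 4.25
2 [0.86, 0.01, 0.6, 0.01, 0.0, 0.01, 255] [ 0.518 -0.131  0.02 ]
1 [-0.16, -0.04, 0.25, -0.0, 0.0, 0.0, 255] [ 0.518 -0.107  0.02 ]
1 [-0.28, -0.02, 0.4, -0.0, 0.0, 0.0, 255] [ 0.514 -0.068  0.02 ]
```

```bash
python3 -m handwheel '[[[0.45,0,0.31,0,0,0,255],[0.86,0.01,0.6,0.01,0,0.01,255],[0.86,0.01,0.6,0.01,0,0.01,255],[0.86,0.01,0.6,0.01,0,0.01,255]]]' | head -5
python3 - <<'E'
from go import *
a=cams.grab_frame("top");b=cams.grab_frame("scene")
cv2.imwrite("pics/tc.png",np.hstack([cv2.resize(a[90:290,250:450],(500,500)),cv2.resize(b[30:230,270:390],(300,500))]))
A=pose(8,56,0)@F
rows([((.518,-.107,.02),A),((.514,-.068,.02),A)],255)
E
```

```text
t: 4.75
eef_pos: [0.5185, -0.132, 0.0209]
ee_rot: [-3.134, 0.977, -1.426]
force: [-0.2, -0.1, 0.0]
width: 0.0003
1 [-0.17, -0.04, 0.26, -0.01, -0.0, 0.01, 255] [ 0.518 -0.107  0.02 ]
1 [-0.27, -0.01, 0.41, 0.0, -0.0, -0.0, 255] [ 0.514 -0.068  0.02 ]
```

View pics/tc.png

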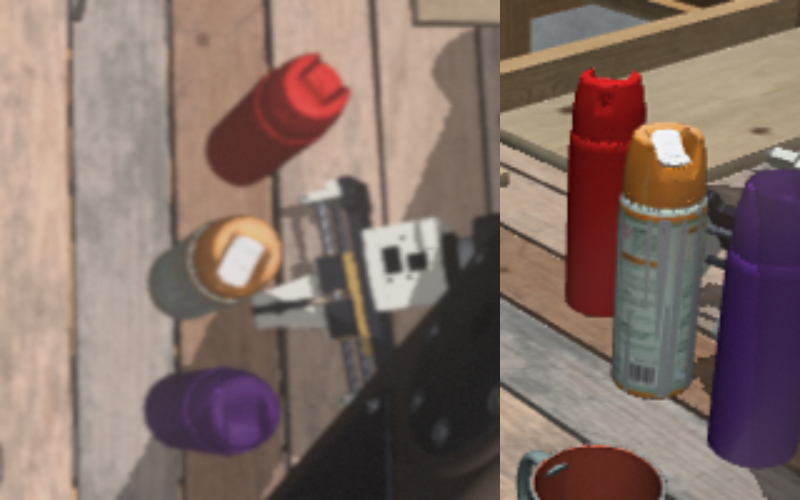

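The fingers, at crop (270,305), sit about 25 mm behind the can's base at (200,280) and slightly towards -x, as planned. The wide part of the hand is only a short beam of roughly 30–40 mm, so I'll re-check the clearances with that.

```bash
sed -i 's/^BODY=.*/BODY=np.vstack([box((-.039,.039),(-.0965,.0965),(-.111,-.066)),box((-.045,.045),(-.045,.045),(-.32,-.111),12.)])/' plan.py
sed -i 's/range(-50,131,5)/range(-20,61,4)/; s/for w in(.035,)/for w in(.03,)/; s/((-50,-20),(-15,25),(30,60),(65,130))/((-20,-4),(0,24),(28,60))/' s3.py
timeout 500 python3 s3.py | cut -c1-60
cat >> s4.py <<'E'
E
sed -i "s/    for e in(-.03,-.02,-.01,0):J.*/    for e in(-.02,0,.02,.04,.06,.08):J.append(('A',(e,),[(-30,60),(30,58),(-30,30),(0,.088),(-.06,.06),(.525,.56),(-20,20)]))/; s/    for e in(-.03,-.02,-.01,0,.01):/    for e in():/" s4.py; timeout 400 python3 s4.py|cut -c1-130
```

```text
y -0.071
   (-8, 62, 0.525) 0.0275 red [ 0.52  -0.103  0.018] 0.027 0
   (-8, 58, 0.525) 0.0252 red [ 0.52  -0.104  0.018] 0.026 0
   (0, 62, 0.525) 0.0122 red [ 0.525 -0.104  0.018] 0.027 0.
   (0, 58, 0.525) 0.011 red [ 0.525 -0.104  0.018] 0.026 0.0
   (44, 34, 0.525) -0.0263 red [ 0.55  -0.097  0.015] 0.021 
   (56, 34, 0.535) -0.0273 red [ 0.565 -0.091  0.015] 0.021 
y -0.05
   (-4, 62, 0.525) 0.0148 red [ 0.523 -0.083  0.018] 0.027 0
   (-4, 58, 0.525) 0.0121 purple [ 0.523 -0.083  0.018] 0.02
   (0, 62, 0.525) 0.0095 red [ 0.525 -0.083  0.018] 0.027 0.
   (0, 58, 0.525) 0.0095 red [ 0.525 -0.083  0.018] 0.026 0.
   (36, 34, 0.525) -0.0191 red [ 0.546 -0.079  0.015] 0.021 
   (40, 34, 0.525) -0.0219 red [ 0.548 -0.078  0.015] 0.021 
y -0.03
   (-4, 62, 0.525) -0.0037 purple [ 0.523 -0.063  0.018] 0.0
   (-4, 62, 0.545) -0.004 red [ 0.543 -0.063  0.018] 0.027 0
   (0, 62, 0.525) 0.0027 purple [ 0.525 -0.063  0.018] 0.027
   (4, 62, 0.525) 0.0024 red [ 0.527 -0.063  0.018] 0.027 0.
   (28, 34, 0.525) -0.0121 red [ 0.542 -0.062  0.015] 0.021 
   (32, 34, 0.525) -0.0122 red [ 0.544
[... 3836 characters left out ...]
097  0.029] {'purple': 0.026, 'red': 0.026, 'm
A (0,) 0.0206 [33.303, 33.788, -14.211, 0.087, -0.038, 0.533, 5.666] [ 0.503 -0.081  0.024] {'purple': 0.021, 'red': 0.021, 'mug':
A (0.02,) 0.0135 [26.369, 57.783, -9.543, 0.028, -0.033, 0.531, 10.613] [ 0.507 -0.034  0.025] {'purple': 0.014, 'red': 0.014, 'mu
A (0.04,) 0.0163 [-19.474, 33.967, -29.123, 0.084, 0.054, 0.526, 18.585] [0.594 0.006 0.032] {'purple': 0.017, 'red': 0.016, 'mug'
A (0.06,) 0.0501 [59.626, 34.643, -11.231, 0.088, 0.043, 0.525, 18.416] [0.566 0.072 0.022] {'purple': 0.076, 'red': 0.05, 'mug': 
A (0.08,) 0.0674 [59.935, 37.294, -21.267, 0.087, 0.039, 0.525, 18.177] [0.562 0.095 0.03 ] {'purple': 0.09, 'red': 0.067, 'mug':
```

```bash
cat > s5.py <<'E'
from s2 import *
d=np.array([0,1.])
for y in(-.071,-.05,-.03,-.01,0,.01,.02,.03,.04,.05):
    L=[]
    for yaw in range(0,45,4):
        for w in(0,.02,.04):
            for lat in(-.04,-.035,-.03,-.025,-.02,-.015,.001):
                r=evalp(pose(yaw,56,0),w,np.array([.540,y]),d,lat)
                if r:L.append((round(r[0],4),yaw,w,lat,r[2].round(3),round(r[4],3)))
    L.sort(key=lambda t:-t[0]);print(y,*L[:1]);print('   w0',*[l for l in L if l[2]==0][:2])
E
python3 s5.py
```

```text
-0.071 (np.float64(0.0272), 12, 0.04, -0.04, array([ 0.5  , -0.117,  0.018]), np.float64(-0.001))
   w0 (np.float64(0.0257), 0, 0, -0.03, array([ 0.51 , -0.107,  0.018]), np.float64(-0.009)) (np.float64(0.0228), 4, 0, -0.03, array([ 0.51 , -0.108,  0.018]), np.float64(-0.009))
-0.05 (np.float64(0.0213), 4, 0, -0.03, array([ 0.51 , -0.087,  0.018]), np.float64(-0.009))
   w0 (np.float64(0.0213), 4, 0, -0.03, array([ 0.51 , -0.087,  0.018]), np.float64(-0.009)) (np.float64(0.0195), 0, 0, -0.025, array([ 0.515, -0.087,  0.018]), np.float64(-0.004))
-0.03 (np.float64(0.0148), 8, 0.02, -0.03, array([ 0.51 , -0.072,  0.018]), np.float64(-0.0))
   w0 (np.float64(0.0127), 8, 0, -0.03, array([ 0.51 , -0.069,  0.018]), np.float64(-0.01)) (np.float64(0.0099), 8, 0, -0.025, array([ 0.515, -0.07 ,  0.018]), np.float64(-0.005))
-0.01 (np.float64(0.0043), 12, 0.04, -0.03, array([ 0.51 , -0.054,  0.018]), np.float64(0.009))
   w0 (np.float64(0.0002), 12, 0, -0.025, array([ 0.515, -0.051,  0.018]), np.float64(-0.006)) (np.float64(-0.0039), 8, 0, -0.015, array([ 0.525, -0.05 ,  0.018]), np.float64(0.0
[... 953 characters left out ...]
-0.0031), 20, 0, 0.001, array([ 0.541, -0.009,  0.018]), np.float64(0.009)) (np.float64(-0.0034), 28, 0, -0.02, array([ 0.52 , -0.016,  0.018]), np.float64(-0.004))
0.04 (np.float64(-0.002), 32, 0.04, -0.035, array([ 0.505, -0.018,  0.018]), np.float64(-0.003))
   w0 (np.float64(-0.0052), 16, 0, 0.001, array([0.541, 0.001, 0.018]), np.float64(0.01)) (np.float64(-0.0065), 20, 0, 0.001, array([0.541, 0.001, 0.018]), np.float64(0.009))
0.05 (np.float64(-0.0024), 16, 0, 0.001, array([0.541, 0.011, 0.018]), np.float64(0.01))
   w0 (np.float64(-0.0024), 16, 0, 0.001, array([0.541, 0.011, 0.018]), np.float64(0.01)) (np.float64(-0.0057), 12, 0, 0.001, array([0.541, 0.012, 0.018]), np.float64(0.005))
```

```bash
python3 -m handwheel '[[[-0.05,0.01,0.08,0,0,0,255],[-0.10,0.02,0.15,0,0,0,255],[-0.14,0.02,0.21,0,0,0,255],[-0.18,0.03,0.27,0,0,0,255],[-0.22,0.03,0.33,0,0,0,255]]]' | head -5
python3 -m handwheel '[[[-0.05,0,0.08,0,0,0,255],[-0.10,0,0.16,0,0,0,255],[-0.15,0,0.24,0,0,0,255],[-0.20,0,0.31,0,0,0,255],[-0.25,0,0.37,0,0,0,255]]]' | head -5
python3 - <<'E'
from go import *
a=cams.grab_frame("top");b=cams.grab_frame("scene")
cv2.imwrite("pics/td.png",np.hstack([cv2.resize(a[90:290,200:400],(500,500)),cv2.resize(b[30:230,270:390],(300,500))]))
E
```

```text
t: 5.48
eef_pos: [0.5101, -0.0997, 0.0179]
ee_rot: [-3.141, 0.979, -1.432]
force: [-0.9, -1.8, 1.0]
width: 0.0004
t: 6.1
eef_pos: [0.5053, -0.064, 0.018]
ee_rot: [-3.141, 0.98, -1.433]
force: [0.2, -0.5, -0.1]
width: 0.0003
```

View pics/td.png

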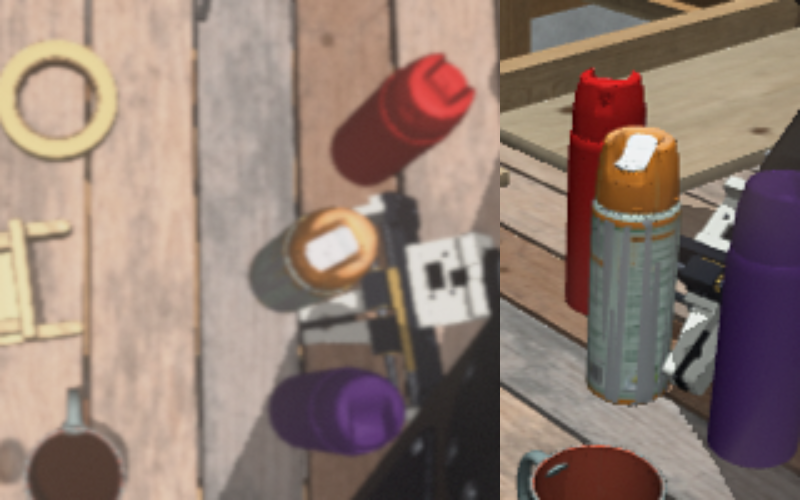

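```bash
python3 - <<'E'
from go import *
print(atz("top",200+337/2.5,90+247/2.5,.21),atz("top",200+250/2.5,90+275/2.5,0), atz("top",200+283/2.5,90+312/2.5,0))
from plan import evalp
import plan
# candidate B: single rear finger of open hand
from s4 import g,DE
for C in((.552,-.03),(.555,.02),(.55,.08),(.545,.14)):
  for th in(38,44):
    L=[]
    for yaw in range(70,125,6):
      for ro in(-10,0,10):
        for lat in np.arange(.015,.05,.004):
          for ang in(0,12,24):
            a=np.radians(ang);d=np.array([-np.sin(a),np.cos(a)])
            r=evalp(pose(yaw,th,ro),.088,np.array(C),d,lat)
            if r:L.append((round(r[0],4),yaw,ro,round(lat,3),ang,r[2].round(3),round(r[3],3),round(r[4],3),round(r[5],3)))
    L.sort(key=lambda t:-t[0]);print(C,th,*L[:2],sep='\n ')
E
```

```text
[ 0.5453856  -0.04636985  0.21      ] [ 0.55068815 -0.02093388  0.        ] [ 0.51735029 -0.0502109   0.        ]
(0.552, -0.03)
 38
 (np.float64(-0.0147), 94, 10, np.float64(0.035), 24, array([ 0.582, -0.012,  0.023]), np.float64(0.033), np.float64(0.008), np.float64(0.005))
 (np.float64(-0.0162), 88, 0, np.float64(0.035), 24, array([ 0.582, -0.011,  0.016]), np.float64(0.022), np.float64(0.009), np.float64(0.007))
(0.552, -0.03)
 44
 (np.float64(0.0025), 106, 10, np.float64(0.027), 24, array([ 0.573, -0.011,  0.024]), np.float64(0.036), np.float64(0.009), np.float64(0.019))
 (np.float64(-0.0056), 100, 10, np.float64(0.031), 24, array([ 0.578, -0.011,  0.024]), np.float64(0.036), np.float64(0.009), np.float64(0.021))
(0.555, 0.02)
 38
 (np.float64(0.0349), 94, 10, np.float64(0.035), 24, array([0.585, 0.038, 0.023]), np.float64(0.033), np.float64(0.008), np.float64(0.005))
 (np.float64(0.0339), 88, 0, np.float64(0.035), 24, array([0.585, 0.039, 0.016]), np.float64(0.022), np.float64(0.009), np.float64(0.007))
(0.555, 0.02)
 44
 (np.float64(0.0522), 106, 10, np.float64(0.027), 24, arr
[... 720 characters left out ...]
4(0.027), 24, array([0.572, 0.096, 0.024]), np.float64(0.026), np.float64(0.002), np.float64(0.008))
(0.545, 0.14)
 38
 (np.float64(0.0651), 76, -10, np.float64(0.035), 24, array([0.576, 0.157, 0.023]), np.float64(0.024), np.float64(0.006), np.float64(0.004))
 (np.float64(0.0624), 94, 10, np.float64(0.035), 24, array([0.575, 0.158, 0.023]), np.float64(0.033), np.float64(0.008), np.float64(0.005))
(0.545, 0.14)
 44
 (np.float64(0.0722), 100, 10, np.float64(0.027), 24, array([0.567, 0.156, 0.024]), np.float64(0.036), np.float64(0.005), np.float64(0.012))
 (np.float64(0.0707), 76, -10, np.float64(0.027), 24, array([0.569, 0.153, 0.024]), np.float64(0.026), np.float64(-0.002), np.float64(0.006))
```

The can is still upright but slid off the corner of the fingers; it is now at about (0.547, -0.049). I'll back off, open the fingers to about 30 mm so that one finger's flat lies behind the can's axis, and push again.

```bash
python3 - <<'E'
from go import *
A=pose(8,56,0)@F
rows([((.505,-.106,.018),A),((.521,-.108,.018),A),((.521,-.084,.018),A),((.521,-.060,.018),A)],168)
from plan import evalp
for y in(-.049,-.03,-.02,-.01):
  for yaw in(8,11): 
    r=evalp(pose(yaw,56,0),.03,np.array([.547,y]),np.array([0,1.]),-.026);print(yaw,y,r and (r[1]['red'].round(4),r[1]['purple'].round(4),r[2].round(3),r[3:]))
E
```

```text
1 [0.29, 0.08, -0.43, -0.0, 0.0, -0.0, 168] [ 0.505 -0.106  0.018]
1 [0.03, -0.2, -0.05, -0.0, 0.0, -0.0, 168] [ 0.521 -0.108  0.018]
1 [-0.16, -0.04, 0.25, -0.0, 0.0, -0.0, 168] [ 0.521 -0.084  0.018]
1 [-0.17, -0.04, 0.25, -0.0, 0.0, -0.0, 168] [ 0.521 -0.06   0.018]
8 -0.049 (np.float64(0.0069), np.float64(0.0257), array([ 0.521, -0.09 ,  0.018]), (np.float64(0.025751713878545794), np.float64(0.003711409314899883), np.float64(0.0345867129867857)))
11 -0.049 (np.float64(0.004), np.float64(0.0272), array([ 0.521, -0.092,  0.018]), (np.float64(0.025751713878545794), np.float64(0.008324937760852857), np.float64(0.03483815282232208)))
8 -0.03 (np.float64(0.0042), np.float64(0.0168), array([ 0.521, -0.071,  0.018]), (np.float64(0.025751713878545794), np.float64(0.003711409314899883), np.float64(0.0345867129867857)))
11 -0.03 (np.float64(0.0004), np.float64(0.0213), array([ 0.521, -0.073,  0.018]), (np.float64(0.025751713878545794), np.float64(0.008324937760852857), np.float64(0.03483815282232208)))
8 -0.02 (np.float64(0.0028), np.float64(0.007), array([ 0.521, -0.061,  0.018]), (np.float64(0.025751713878545794), np.float64(0.003711409314899883), np.float64(0.0345867129867857)))
11 -0.02 (np.float64(-0.0016), np.float64(0.0133), array([ 0.521, -0.063,  0.018]), (np.float64(0.025751713878545794), np.float64(0.008324937760852857), np.float64(0.03483815282232208)))
8 -0.01 (np.float64(0.0014), np.float64(-0.0028), array([ 0.521, -0.051,  0.018]), (np.float64(0.025751713878545794), np.float64(0.003711409314899883), np.float64(0.03458671298678569)))
11 -0.01 (np.float64(-0.0035), np.float64(0.0036), array([ 0.521, -0.053,  0.018]), (np.float64(0.025751713878545794), np.float64(0.008324937760852857), np.float64(0.034838152822322076)))
```

```bash
python3 -m handwheel '[[[0.29,0.06,-0.43,0,0,0,128],[0.30,-0.02,-0.44,0,0,0,128],[0.30,-0.02,-0.44,0,0,0,128],[0.30,-0.02,-0.44,0,0,0,128]]]' | head -5
python3 - <<'E'
from go import *
A=pose(8,56,0)@F
rows([((.514,-.085,.018),A),((.513,-.060,.018),A)],128)
E
```

```text
t: 6.7
eef_pos: [0.5127, -0.1059, 0.0178]
ee_rot: [-3.141, 0.98, -1.432]
force: [0.0, -0.4, 0.6]
width: 0.0346
1 [-0.15, -0.05, 0.21, -0.0, 0.0, -0.0, 128] [ 0.514 -0.085  0.018]
1 [-0.17, -0.03, 0.26, -0.0, 0.0, -0.0, 128] [ 0.513 -0.06   0.018]
```

```bash
python3 -m handwheel '[[[-0.05,-0.02,0.08,0,0,0,128],[-0.11,-0.03,0.16,0,0,0,128],[-0.17,-0.05,0.24,0,0,0,128],[-0.22,-0.06,0.32,0,0,0,128],[-0.28,-0.07,0.41,0,0,0,128]]]' | head -5
python3 -m handwheel '[[[-0.04,-0.01,0.06,0,0,0,128],[-0.04,-0.01,0.06,0,0,0,128]]]' | head -5
python3 - <<'E'
from go import *
a=cams.grab_frame("top");b=cams.grab_frame("scene")
cv2.imwrite("pics/te.png",np.hstack([cv2.resize(a[90:290,200:400],(500,500)),cv2.resize(b[30:230,270:390],(300,500))]))
E
```

```text
t: 7.32
eef_pos: [0.513, -0.066, 0.0181]
ee_rot: [-3.14, 0.979, -1.432]
force: [-0.2, -2.3, -0.3]
width: 0.0435
t: 7.58
eef_pos: [0.5129, -0.06, 0.0182]
ee_rot: [-3.14, 0.98, -1.432]
force: [-0.0, -0.0, 1.0]
width: 0.0436
```

View pics/te.png

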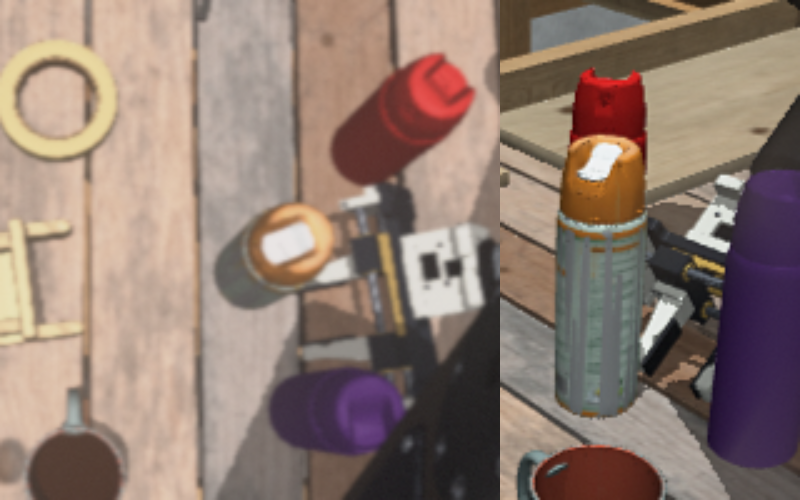

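The can stands upright at about (0.548, -0.018): crop cap (291,245), base left edge (214,280). Next I retract, rise and re-orient so the hand comes from the +x side and the rear finger of the open hand does the pushing. That keeps the wide beam clear of both look-alikes.

```bash
python3 - <<'E'
from go import *
from plan import evalp
for c in((289,245),(293,247)):print(atz("top",200+c[0]/2.5,90+c[1]/2.5,.21))
print(atz("top",200+214/2.5,90+278/2.5,0))
B=pose(106,44,10)
for ang in(0,12,24):
  a=np.radians(ang)
  for lat in(.02,.024,.028,.032):
    r=evalp(B,.088,np.array([.547,-.018]),np.array([-np.sin(a),np.cos(a)]),lat)
    print(ang,lat,r and (r[0],r[2].round(3),[round(v,3) for v in r[3:]]))
A=pose(8,56,0)@F
rows([((.512,-.095,.018),A),((.512,-.110,.36),A),((.623,.008,.36),B@F)],0)
E
```

```text
[ 0.54661192 -0.01179963  0.21      ]
[ 0.54519462 -0.01463889  0.21      ]
[0.54784086 0.01177673 0.        ]
0 0.02 None
0 0.024 None
0 0.028 None
0 0.032 None
12 0.02 None
12 0.024 None
12 0.028 None
12 0.032 None
24 0.02 None
24 0.024 None
24 0.028 None
24 0.032 None
1 [0.24, 0.07, -0.35, -0.0, 0.0, -0.0, 0] [ 0.512 -0.095  0.018]
2 [-0.98, 0.01, -0.72, -0.0, 0.0, -0.0, 0] [ 0.512 -0.099  0.115]
2 [-0.98, 0.01, -0.72, -0.0, 0.0, -0.0, 0] [ 0.511 -0.103  0.212]
2 [-0.98, 0.0, -0.72, -0.0, 0.0, -0.0, 0] [ 0.512 -0.107  0.309]
1 [-0.51, 0.0, -0.38, -0.0, 0.0, -0.0, 0] [ 0.512 -0.11   0.36 ]
4 [-0.27, -0.6, 0.41, -0.98, 0.2, -0.73, 0] [ 0.554 -0.064  0.36 ]
4 [-0.03, -0.77, 0.04, -0.98, 0.21, -0.73, 0] [ 0.597 -0.02   0.36 ]
3 [0.15, -0.41, -0.2, -0.59, 0.12, -0.44, 0] [0.623 0.008 0.36 ]
```

```bash
python3 -m handwheel '[[[0.24,0.07,-0.35,0,0,0,128],[0.24,0.07,-0.35,0,0,0,128],[0.24,0.07,-0.35,0,0,0,128]]]' | head -3
python3 -m handwheel '[[[-0.98,0.01,-0.72,0,0,0,128],[-0.98,0.01,-0.72,0,0,0,128]]]' >/dev/null
python3 -m handwheel '[[[-0.98,0.01,-0.72,0,0,0,128],[-0.98,0.01,-0.72,0,0,0,128]]]' >/dev/null
python3 -m handwheel '[[[-0.98,0,-0.72,0,0,0,128],[-0.98,0,-0.72,0,0,0,128]]]' >/dev/null
python3 -m handwheel '[[[-0.51,0,-0.38,0,0,0,128],[-0.51,0,-0.38,0,0,0,128]]]' | head -5
python3 - <<'E'
from go import *
from plan import fingers,BODY,OBS
C=np.array([.547,-.018])
for yaw,th in((100,44),(106,44),(106,40),(112,44)):
  R=pose(yaw,th,0);Fi=fingers(.088)@R.T;B=BODY@R.T
  for dx in(.012,.02,.028):
    for dy in(.0,.008,.016,.024):
      o=np.array([C[0]+dx,C[1]+dy,.018])
      f=Fi+o;b=B+o;c=f[f[:,2]<.164];i=(np.hypot(*(c[:,:2]-C).T)).argmin()
      g=np.hypot(*(c[i,:2]-C))-.032;gb=(np.hypot(*(b[b[:,2]<.2][:,:2]-C).T)-.032).min()
      A=np.vstack([f,b]);A=A[A[:,2]<.21];m=np.hypot(A[:,0]-.665,A[:,1]+.128).min()-.032
      if g>.0 and g<.016:print(yaw,th,dx,dy,'fing',g.round(4),(c[i]-[*C,0]).round(3),'body',gb.round(3),'red',m.round(3))
E
```

```text
t: 8.05
eef_pos: [0.512, -0.095, 0.0176]
ee_rot: [-3.141, 0.98, -1.433]
t: 9.05
eef_pos: [0.5128, -0.1099, 0.3644]
ee_rot: [-3.128, 0.974, -1.421]
force: [-0.0, -0.2, -1.0]
width: 0.0442
100 44 0.012 0.0 fing 0.0102 [-0.002  0.042  0.025] body -0.002 red -0.002
100 44 0.012 0.008 fing 0.0067 [ 0.013 -0.037  0.025] body -0.001 red 0.006
100 44 0.02 0.0 fing 0.0105 [0.006 0.042 0.025] body 0.005 red -0.003
100 44 0.02 0.008 fing 0.0101 [ 0.021 -0.037  0.025] body 0.007 red 0.005
100 44 0.02 0.016 fing 0.0034 [ 0.021 -0.029  0.025] body 0.008 red 0.013
100 44 0.028 0.0 fing 0.0123 [0.014 0.042 0.025] body 0.013 red -0.005
100 44 0.028 0.008 fing 0.0146 [ 0.029 -0.037  0.025] body 0.015 red 0.003
100 44 0.028 0.016 fing 0.0086 [ 0.029 -0.029  0.025] body 0.016 red 0.011
100 44 0.028 0.024 fing 0.0035 [ 0.029 -0.021  0.025] body 0.018 red 0.019
106 44 0.012 0.0 fing 0.009 [-0.007  0.04   0.025] body -0.003 red 0.007
106 44 0.012 0.008 fing 0.0082 [ 0.018 -0.036  0.025] body -0.0 red 0.014
106 44 0.012 0.016 fing 0.0012 [ 0.018 -0.028  0.025] body 0.002 red 0.022
106 44 0.02 0.0 fing 0.008
[... 1324 characters left out ...]
 0.022 -0.035  0.025] body -0.0 red 0.021
112 44 0.012 0.016 fing 0.0032 [ 0.022 -0.027  0.025] body 0.003 red 0.028
112 44 0.02 0.0 fing 0.0063 [-0.003  0.038  0.025] body 0.004 red 0.01
112 44 0.02 0.008 fing 0.0143 [-0.003  0.046  0.025] body 0.007 red 0.018
112 44 0.02 0.016 fing 0.0087 [ 0.03  -0.027  0.025] body 0.01 red 0.025
112 44 0.02 0.024 fing 0.0038 [ 0.03  -0.019  0.025] body 0.013 red 0.032
112 44 0.028 0.0 fing 0.0066 [0.005 0.038 0.025] body 0.012 red 0.007
112 44 0.028 0.008 fing 0.0145 [0.005 0.046 0.025] body 0.015 red 0.015
112 44 0.028 0.016 fing 0.0149 [ 0.038 -0.027  0.025] body 0.018 red 0.022
112 44 0.028 0.024 fing 0.0108 [ 0.038 -0.019  0.025] body 0.021 red 0.029
```

```bash
python3 - <<'E'
from go import *
from plan import fingers,BODY,OBS
C=np.array([.547,-.017])
for yaw,th in((100,54),(106,54),(104,57)):
  R=pose(yaw,th,0);Fi=fingers(.088)@R.T;B=BODY@R.T
  for dx in(-.008,-.002,.004,.01):
    for dy in(.0,.006,.012,.018):
      o=np.array([C[0]+dx,C[1]+dy,.02])
      f=Fi+o;b=B+o;c=f[f[:,2]<.164];i=(np.hypot(*(c[:,:2]-C).T)).argmin()
      g=np.hypot(*(c[i,:2]-C))-.032;gb=(np.hypot(*(b[b[:,2]<.2][:,:2]-C).T)-.032).min()
      A=np.vstack([f,b]);A=A[A[:,2]<.21];m=np.hypot(A[:,0]-.665,A[:,1]+.128).min()-.032
      if g>-.001 and g<.016:print(yaw,th,dx,dy,'fing',g.round(4),(c[i]-[*C,0]).round(3),'body',gb.round(3),'red',m.round(3))
B=pose(104,56,0)@F
print((C+[.05,.015]))
rows([((.625,.018,.36),B)],0)
E
```

```text
100 54 -0.008 0.0 fing 0.0106 [ 0.006 -0.042  0.037] body -0.009 red 0.003
100 54 -0.008 0.006 fing 0.0047 [ 0.006 -0.036  0.037] body -0.008 red 0.009
100 54 -0.002 0.0 fing 0.0117 [ 0.007 -0.043  0.017] body -0.003 red 0.002
100 54 -0.002 0.006 fing 0.0058 [ 0.007 -0.037  0.017] body -0.002 red 0.008
100 54 -0.002 0.012 fing -0.0001 [ 0.004 -0.032  0.031] body -0.001 red 0.013
100 54 0.004 0.0 fing 0.0113 [-0.009  0.042  0.028] body 0.003 red 0.001
100 54 0.004 0.006 fing 0.0068 [ 0.006 -0.038  0.028] body 0.003 red 0.007
100 54 0.004 0.012 fing 0.0009 [ 0.006 -0.032  0.028] body 0.004 red 0.012
100 54 0.01 0.0 fing 0.0105 [-0.003  0.042  0.028] body 0.008 red -0.0
100 54 0.01 0.006 fing 0.0082 [ 0.012 -0.038  0.028] body 0.009 red 0.005
100 54 0.01 0.012 fing 0.0025 [ 0.012 -0.032  0.028] body 0.01 red 0.011
106 54 -0.008 0.0 fing 0.0098 [ 0.011 -0.04   0.037] body -0.009 red 0.013
106 54 -0.008 0.006 fing 0.004 [ 0.01  -0.035  0.02 ] body -0.007 red 0.019
106 54 -0.002 0.0 fing 0.0114 [ 0.012 -0.042  0.017] body -0.003 red 0.011
106 54 -0.002 0.006 fing 0.0057 [ 0.012 -0.036  0.0
[... 879 characters left out ...]
8 -0.031  0.031] body 0.003 red 0.02
104 57 0.004 0.0 fing 0.0111 [-0.012  0.041  0.028] body 0.006 red 0.007
104 57 0.004 0.006 fing 0.0071 [ 0.01  -0.038  0.028] body 0.007 red 0.013
104 57 0.004 0.012 fing 0.0014 [ 0.01  -0.032  0.028] body 0.009 red 0.018
104 57 0.01 0.0 fing 0.0098 [-0.006  0.041  0.028] body 0.012 red 0.005
104 57 0.01 0.006 fing 0.009 [ 0.016 -0.038  0.028] body 0.013 red 0.011
104 57 0.01 0.012 fing 0.0036 [ 0.016 -0.032  0.028] body 0.015 red 0.017
[ 0.597 -0.002]
4 [-0.26, -0.57, 0.42, -0.98, -0.01, -0.66, 0] [ 0.553 -0.065  0.363]
4 [-0.03, -0.74, 0.09, -0.98, -0.01, -0.66, 0] [ 0.592 -0.02   0.361]
3 [0.18, -0.56, -0.23, -0.83, -0.0, -0.55, 0] [0.626 0.018 0.36 ]
```

```bash
python3 -m handwheel '[[[-0.26,-0.57,0.42,-0.98,-0.01,-0.66,0],[-0.26,-0.57,0.42,-0.98,-0.01,-0.66,0],[-0.26,-0.57,0.42,-0.98,-0.01,-0.66,0],[-0.26,-0.57,0.42,-0.98,-0.01,-0.66,0],[-0.26,-0.57,0.42,-0.98,-0.01,-0.66,0]]]' >/dev/null
python3 -m handwheel '[[[-0.03,-0.74,0.09,-0.98,-0.01,-0.66,0],[-0.03,-0.74,0.09,-0.98,-0.01,-0.66,0],[-0.03,-0.74,0.09,-0.98,-0.01,-0.66,0],[-0.03,-0.74,0.09,-0.98,-0.01,-0.66,0],[-0.03,-0.74,0.09,-0.98,-0.01,-0.66,0]]]' >/dev/null
python3 -m handwheel '[[[0.18,-0.56,-0.23,-0.83,0,-0.55,0],[0.18,-0.56,-0.23,-0.83,0,-0.55,0],[0.18,-0.56,-0.23,-0.83,0,-0.55,0],[0.18,-0.56,-0.23,-0.83,0,-0.55,0]]]' |head -5
python3 - <<'E'
from go import *
B=pose(104,57,0)@F
s=arm.get_state();print(s['q'].round(2),s['t']); p,R=cur();print(R[:,2].round(2),B[:,2].round(2))
rows([((.635,.012,.36),B),((.635,.012,.07),B),((.551,-.011,.02),B)],0)
E
```

```text
t: 10.8
eef_pos: [0.6245, 0.0184, 0.3553]
ee_rot: [-3.132, 0.983, 0.255]
force: [-0.7, 0.0, 0.5]
width: 0.0875
[ 0.31  0.85  0.82 -0.09 -2.52  1.47] 10.8
[-0.81 -0.2  -0.55] [-0.81 -0.2  -0.54]
1 [0.01, 0.11, -0.12, -0.0, -0.02, 0.01, 0] [0.635 0.012 0.36 ]
2 [0.98, 0.0, 0.64, -0.0, -0.0, 0.0, 0] [0.635 0.012 0.266]
2 [0.98, 0.0, 0.64, -0.0, -0.0, 0.0, 0] [0.635 0.012 0.173]
2 [0.98, 0.0, 0.64, -0.0, -0.0, 0.0, 0] [0.635 0.012 0.079]
1 [0.1, 0.0, 0.06, -0.0, -0.0, 0.0, 0] [0.635 0.012 0.07 ]
2 [-0.06, 0.02, 0.98, -0.0, -0.0, 0.0, 0] [ 0.569 -0.006  0.031]
1 [-0.01, 0.01, 0.27, -0.0, -0.0, 0.0, 0] [ 0.551 -0.011  0.02 ]
```

```bash
cat > fk.py <<'E'
import numpy as np
from scipy.optimize import least_squares
from scipy.spatial.transform import Rotation as Ro
E=lambda a,q:Ro.from_euler(a,q).as_matrix()
D=[([1.468,.359,.012,0,-1.224],[.257,.624,.227]),([.57,0,-.04,-.43,-1.49],[.4134,.2464,.3599]),([-.51,.45,.39,-.84,-2.06],[.5193,-.1487,.358]),([-.47,.67,.13,-.75,-1.69],[.5187,-.1321,.1042]),([.31,.85,.82,-.09,-2.52],[.6245,.0184,.3553])]
def fk(p,q,s4=1):
    a1,h,a2,a3,o,L,ox=p
    R=E('z',q[0]);x=R@[a1,0,h];R=R@E('y',q[1]);x=x+R@[ox,0,a2];e=x.copy();R=R@E('y',-q[2]);x=x+R@[a3,0,o];w=x.copy()
    R=R@E('x',s4*q[3])@E('y',-q[4]);return x+R@[L,0,0],e,w
if __name__=="__main__":
  for s4 in(1,-1):
    r=least_squares(lambda p:np.concatenate([fk(p,q,s4)[0]-t for q,t in D]),[.1,.3,.35,.35,0,.25,0]);print(s4,r.x.round(3),np.abs(r.fun).max())
    for q,t in D:_,e,w=fk(r.x,q,s4);print(e.round(3),w.round(3))
E
python3 fk.py
```

```text
1 [ 0.047  0.109 -0.037  0.481  0.223 -0.104 -0.021] 0.20130119534026225
[0.001 0.014 0.082] [0.056 0.54  0.128]
[0.022 0.014 0.072] [0.434 0.278 0.276]
[ 0.01  -0.006  0.085] [ 0.441 -0.247  0.279]
[ 0.007 -0.003  0.093] [ 0.477 -0.242  0.037]
[0.005 0.002 0.1  ] [0.469 0.15  0.309]
-1 [ 0.014  0.174  0.266  0.493  0.072  0.138 -0.014] 0.1972199090262686
[0.01  0.094 0.427] [0.06  0.58  0.328]
[0.    0.    0.439] [0.417 0.267 0.492]
[ 0.102 -0.057  0.419] [ 0.535 -0.3    0.462]
[ 0.15  -0.076  0.391] [ 0.56  -0.285  0.199]
[0.195 0.062 0.359] [0.666 0.213 0.417]
```

```bash
sed -i 's/a1,h,a2,a3,o,L,ox=p/a1,h,a2,a3,o,L,ox,oy,ly=p/; s/R@\[a1,0,h\]/R@[a1,oy,h]/; s/R@\[L,0,0\]/R@[L,ly,0]/; s/,.25,0\]/,.25,0,-.19,0]/; s/.1,.3,.35,.35,0/.1,.3,.4,.4,0/' fk.py; python3 fk.py
python3 - <<'E'
from go import *
for n in("top","scene"):
    im=cams.grab_frame(n);hsv=cv2.cvtColor(im,cv2.COLOR_BGR2HSV)
    m=cv2.inRange(hsv,(8,150,110),(20,255,255));k,l,st,c=cv2.connectedComponentsWithStats(m)
    o=np.argsort(-st[1:,4])[:4]+1;print(n,[(st[i].tolist(),c[i].round(1).tolist()) for i in o])
E
```

```text
1 [ 0.069  0.069 -0.315  0.49   0.314 -0.314 -0.033 -0.053 -0.103] 0.1478151904879178
[ 0.045 -0.078 -0.214] [ 0.103  0.487 -0.086]
[ 0.058 -0.025 -0.246] [0.481 0.246 0.048]
[-0.111  0.002 -0.2  ] [ 0.332 -0.246  0.084]
[-0.16   0.022 -0.157] [ 0.358 -0.241 -0.14 ]
[-0.165 -0.108 -0.114] [0.311 0.044 0.185]
-1 [-0.006  0.208  0.601  0.469 -0.003  0.38   0.004  0.003 -0.196] 0.0014873061678208899
[0.018 0.208 0.769] [0.063 0.646 0.607]
[-0.003  0.002  0.809] [0.391 0.255 0.787]
[ 0.228 -0.123  0.747] [ 0.636 -0.352  0.716]
[ 0.332 -0.165  0.676] [ 0.689 -0.346  0.433]
[0.426 0.14  0.601] [0.872 0.283 0.584]
top [([326, 197, 1, 1, 1], [326.0, 197.0])]
scene [([295, 86, 33, 34, 734], [311.3, 105.0]), ([298, 121, 14, 5, 27], [304.7, 123.4]), ([315, 119, 13, 7, 21], [320.4, 122.6]), ([317, 87, 4, 5, 8], [318.9, 88.8])]
```

The kinematic fit is good to 1.5 mm. For this approach the forearm runs about 20 cm to the +y side of the can, so descending is safe.

```bash
python3 -m handwheel '[[[0.01,0.11,-0.12,0,-0.02,0.01,0],[0.01,0.11,-0.12,0,-0.02,0.01,0]]]' >/dev/null
python3 -m handwheel '[[[0.98,0,0.64,0,0,0,0],[0.98,0,0.64,0,0,0,0]]]' >/dev/null
python3 -m handwheel '[[[0.98,0,0.64,0,0,0,0],[0.98,0,0.64,0,0,0,0]]]' >/dev/null
python3 -m handwheel '[[[0.98,0,0.64,0,0,0,0],[0.98,0,0.64,0,0,0,0],[0.98,0,0.64,0,0,0,0]]]' | head -5
cat >> h.py <<'E'
def can(n="scene",z=.187):
    im=cams.grab_frame(n);m=cv2.inRange(cv2.cvtColor(im,cv2.COLOR_BGR2HSV),(8,140,100),(20,255,255))
    m=cv2.morphologyEx(m,cv2.MORPH_CLOSE,np.ones((9,9)))
    k,l,st,c=cv2.connectedComponentsWithStats(m);i=1+st[1:,4].argmax()
    x,y,w,h,a=st[i];return st[i],c[i].round(1),atz(n,x+w/2-.5,y+h/2-.5,z).round(4)
E
python3 - <<'E'
from go import *
s,c,X=can();print(s,c,X, proj("scene",[.547,-.017,.187]))
cv2.imwrite("pics/sf.png",cams.grab_frame("scene"))
B=pose(104,57,0)@F
rows([((.635,.012,.07),B),((.551,-.011,.02),B)],0)
E
```

```text
t: 12.02
eef_pos: [0.6336, 0.0107, 0.0767]
ee_rot: [-3.138, 0.997, 0.243]
force: [0.1, -0.7, 1.1]
width: 0.0875
[ 87 353  35  31 163] [103.2 371.4] [0.2521 0.4789 0.187 ] [311.89121858 101.85530063]
1 [0.11, -0.01, 0.08, -0.01, -0.01, -0.0, 0] [0.635 0.012 0.07 ]
2 [-0.06, 0.02, 0.98, 0.0, 0.0, -0.0, 0] [ 0.569 -0.007  0.031]
1 [-0.01, -0.0, 0.27, 0.0, 0.0, -0.0, 0] [ 0.551 -0.011  0.02 ]
```

View pics/sf.png

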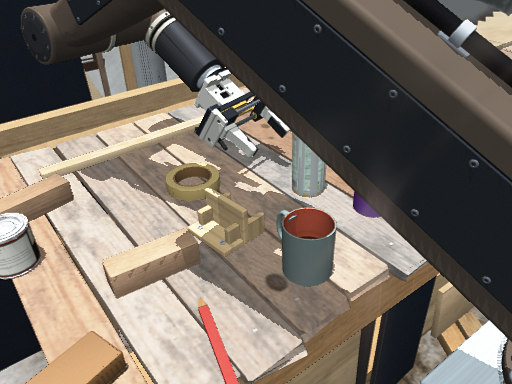

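The arm clears everything. The can stands at (308,180) and the open hand points at it from about (240,120). Now I insert along the tool axis.

```bash
python3 -m handwheel '[[[0.05,0,0.3,0,0,0,0],[0.04,0,0.6,0,0,0,0],[0.04,0,0.9,0,0,0,0],[0.04,0,0.9,0,0,0,0]]]' | head -5
python3 - <<'E'
from go import *
B=pose(104,57,0)@F
rows([((.551,-.011,.02),B)],0)
im=cams.grab_frame("scene")[120:215,270:345];cv2.imwrite("pics/x.png",im)
c=cams.grab_frame("top");m=cv2.inRange(cv2.cvtColor(c,cv2.COLOR_BGR2HSV),(8,140,100),(20,255,255));print((m[150:250,260:360]>0).sum())
E
```

```text
t: 12.62
eef_pos: [0.5784, -0.0023, 0.0391]
ee_rot: [-3.138, 0.99, 0.245]
force: [-0.1, 0.2, 0.4]
width: 0.0876
1 [0.0, 0.02, 0.43, -0.01, -0.01, 0.0, 0] [ 0.551 -0.011  0.02 ]
87
```

```bash
python3 -m handwheel '[[[0,0.01,0.22,0,0,0,0],[0,0.02,0.45,-0.01,-0.01,0,0],[0,0.02,0.45,-0.01,-0.01,0,0]]]' | head -5
python3 - <<'E'
from go import *
B=pose(104,57,0)@F
rows([((.549,.049,.02),B)],0)
for n in("top","scene"):
    c=cams.grab_frame(n);m=cv2.inRange(cv2.cvtColor(c,cv2.COLOR_BGR2HSV),(8,140,100),(20,255,255));ys,xs=np.nonzero(m[:260]);k=(xs>240)&(xs<380);print(n,k.sum(),xs[k].mean(),ys[k].mean(),xs[k].min(),xs[k].max(),ys[k].min(),ys[k].max())
E
```

```text
t: 13.1
eef_pos: [0.5498, -0.0109, 0.018]
ee_rot: [3.14, 0.997, 0.246]
force: [0.1, -0.3, 0.2]
width: 0.0876
2 [0.07, -0.73, -0.16, 0.01, 0.0, 0.0, 0] [0.549 0.049 0.02 ]
top 84 315.10714285714283 193.29761904761904 306 327 173 202
scene 131 300.6106870229008 126.3587786259542 277 318 107 232
```

```bash
python3 -m handwheel '[[[0.01,-0.10,-0.02,0,0,0,0],[0.02,-0.20,-0.04,0,0,0,0],[0.03,-0.30,-0.06,0,0,0,0],[0.04,-0.40,-0.08,0,0,0,0],[0.05,-0.50,-0.11,0,0,0,0]]]' | head -5
python3 -m handwheel '[[[0.01,-0.08,-0.02,0,0,0,0],[0.02,-0.16,-0.04,0,0,0,0],[0.02,-0.23,-0.05,0,0,0,0],[0.02,-0.23,-0.05,0,0,0,0]]]' | head -5
python3 - <<'E'
from go import *
for n in("top","scene"):
    c=cams.grab_frame(n);cv2.imwrite(f"pics/y{n}.png",c);m=cv2.inRange(cv2.cvtColor(c,cv2.COLOR_BGR2HSV),(8,140,100),(20,255,255));ys,xs=np.nonzero(m[:260]);k=(xs>200)&(xs<380);print(n,k.sum(),xs[k].mean(),ys[k].mean(),xs[k].min(),xs[k].max(),ys[k].min(),ys[k].max())
print(proj("top",[.547,.035,.187]),proj("scene",[.547,.035,.187]),proj("scene",[.547,.035,.0]))
E
```

```text
t: 13.82
eef_pos: [0.5489, 0.031, 0.0185]
ee_rot: [3.14, 0.997, 0.247]
force: [0.7, -1.2, -0.8]
width: 0.0871
t: 14.32
eef_pos: [0.5515, 0.0468, 0.0207]
ee_rot: [3.132, 0.993, 0.24]
force: [12.9, -12.2, 3.6]
width: 0.0875
top 100 282.85 196.3 272 298 175 203
scene 507 283.23668639053255 124.42209072978304 250 304 102 233
[287.52938764 189.49894421] [289.3051501  109.62666862] [288.30499992 199.49431275]
```

Contact of about 18 N: the lower corner of the hand's beam has met the stall wall. I'll back off at once, withdraw, and finish the push from behind.

```bash
python3 -m handwheel '[[[-0.02,0.14,0.03,0,0,0,0],[-0.03,0.22,0.04,0,0,0,0],[-0.03,0.22,0.04,0,0,0,0]]]' | head -5
python3 -m handwheel '[[[0,0,-0.5,0,0,0,0],[0,0,-0.98,0,0,0,0],[0,0,-0.98,0,0,0,0]]]' | head -5
python3 -m handwheel '[[[-0.6,0,-0.4,0,0,0,0],[-0.98,0,-0.64,0,0,0,0],[-0.98,0,-0.64,0,0,0,0]]]' | head -5
python3 -m handwheel '[[[-0.6,0,-0.4,0,0,0,0],[-0.98,0,-0.64,0,0,0,0],[-0.98,0,-0.64,0,0,0,0]]]' | head -5
python3 -m handwheel '[[[-0.6,0,-0.4,0,0,0,0],[-0.98,0,-0.64,0,0,0,0],[-0.98,0,-0.64,0,0,0,0]]]' | head -5
cat > m.py <<'E'
from go import *
for n in("top","scene"):
    c=cams.grab_frame(n);cv2.imwrite(f"pics/y{n}.png",c);m=cv2.inRange(cv2.cvtColor(c,cv2.COLOR_BGR2HSV),(8,140,100),(20,255,255));m=cv2.morphologyEx(m,cv2.MORPH_CLOSE,np.ones((7,7)))
    m[260:]=0;m[:,:190]=0;m[:,380:]=0
    k,l,st,ce=cv2.connectedComponentsWithStats(m);i=1+st[1:,4].argmax();x,y,w,h,a=st[i]
    print(n,st[i],ce[i].round(1),atz(n,x+w/2-.5,y+h/2-.5,.187).round(4))
E
python3 m.py
```

```text
t: 14.8
eef_pos: [0.5486, 0.0308, 0.0197]
ee_rot: [3.14, 0.998, 0.246]
force: [-0.3, -0.5, 0.3]
width: 0.0877
t: 15.18
eef_pos: [0.6147, 0.0481, 0.063]
ee_rot: [3.14, 0.994, 0.247]
force: [0.7, 0.8, -0.8]
width: 0.0876
t: 15.55
eef_pos: [0.6138, 0.0479, 0.1589]
ee_rot: [3.14, 0.992, 0.247]
force: [-0.2, 0.8, 0.3]
width: 0.0879
t: 15.92
eef_pos: [0.614, 0.0479, 0.2518]
ee_rot: [3.14, 0.993, 0.247]
force: [0.2, 0.6, -0.1]
width: 0.0876
t: 16.3
eef_pos: [0.6143, 0.048, 0.3448]
ee_rot: [3.14, 0.994, 0.247]
force: [0.1, 0.2, 0.4]
width: 0.0878Traceback (most recent call last):
  File "m.py", line 5, in <module>
    k,l,st,ce=cv2.connectedComponentsWithStats(m);i=1+st[1:,4].argmax();x,y,w,h,a=st[i]
                                                      ~~~~~~~~~~~~~~~^^
ValueError: attempt to get argmax of an empty sequence
```

```bash
sed -i 's/for n in("top","scene"):/import sys\nfor n in sys.argv[1:]:/' m.py; python3 m.py scene
cat > s6.py <<'E'
from plan import *
from s2 import pose,DE,Pool
S=np.array([.543,.143]);ds=np.array([-.107,.994]);ls=np.array([.994,.107])
def stallgap(P):
    q=P[:,:2]-S;u=q@ds;v=np.abs(q@ls);z=P[:,2]
    def bx(u0,u1,v0,v1,h):
        e=lambda a,l,k:np.maximum(np.maximum(l-a,a-k),0)
        return np.sqrt(e(u,u0,u1)**2+e(v,v0,v1)**2+np.maximum(z-h,0)**2).min()
    return min(bx(-.007,.09,.038,.05,.04),bx(.033,.09,0,.05,.07))
def ev(p,C,full=False):
    yaw,th,ro,w,lat=p;d=(S-C)if np.hypot(*(S-C))>.02 else ds;d=d/np.hypot(*d)
    R=pose(yaw,th,ro);r=evalp(R,w,C,d,lat)
    if r is None:return (-.2,)
    A=np.vstack([fingers(w),BODY])@R.T+r[2]
    g=stallgap(A);return (min(r[0],g),g,*r[1:])
def f(p,Cs):return -min(ev(p,np.array(C))[0] for C in Cs)
def run(a):
    Cs,b=a;r=min((DE(f,b,args=(Cs,),popsize=50,maxiter=70,seed=k,polish=False)for k in(1,2)),key=lambda r:r.fun);return Cs,b[0],r
if __name__=="__main__":
    import sys
    x0,y0=map(float,sys.argv[1:3])
    pt=lambda y:(x0+(.543-x0)*(y-y0)/(.143-y0),y)
    J=[([pt(y) for y in ys],[yb,(32,58),(-30,30),(0,.088),(-.06,.06)]) for ys in((y0,.065),(y0,.09),(y0,.07,.143),(.09,.143)) for yb in((-30,15),(15,50),(45,95))]
    with Pool() as p:
        for Cs,b,r in p.imap(run,J):
            e=ev(r.x,np.array(Cs[0]),1);print(np.round(Cs,3).tolist(),b,round(-r.fun,4),r.x.round(3).tolist(),e[3].round(3) if len(e)>1 else '',[round(float(v),3) for v in e[4:]])
E
timeout 500 python3 s6.py .547 .033
```

```text
scene [ 271   93   37   48 1209] [289.7 118.1] [0.526  0.0533 0.187 ]
[[0.547, 0.033], [0.546, 0.065]] (-30, 15) 0.0124 [-17.159, 34.197, -29.928, 0.031, 0.043] [ 0.591 -0.001  0.025] [0.019, 0.006, 0.004]
[[0.547, 0.033], [0.546, 0.065]] (15, 50) 0.0018 [15.003, 32.001, 13.928, 0.003, 0.004] [ 0.553 -0.007  0.018] [0.023, -0.002, 0.005]
[[0.547, 0.033], [0.546, 0.065]] (45, 95) 0.0274 [69.403, 34.983, 18.186, 0.076, 0.039] [0.586 0.028 0.026] [0.038, 0.01, 0.004]
[[0.547, 0.033], [0.545, 0.09]] (-30, 15) 0.0124 [-17.179, 34.18, -29.989, 0.05, 0.043] [ 0.591 -0.001  0.028] [0.021, 0.002, 0.004]
[[0.547, 0.033], [0.545, 0.09]] (15, 50) 0.0021 [15.001, 32.007, 10.982, 0.022, 0.004] [ 0.552 -0.005  0.018] [0.024, -0.007, 0.004]
[[0.547, 0.033], [0.545, 0.09]] (45, 95) 0.0255 [78.972, 37.483, 28.89, 0.039, 0.026] [0.574 0.013 0.027] [0.038, 0.01, 0.004]
[[0.547, 0.033], [0.546, 0.07], [0.543, 0.143]] (-30, 15) 0.0124 [-17.102, 34.095, -29.844, 0.067, 0.043] [ 0.591 -0.001  0.03 ] [0.024, 0.004, 0.004]
[[0.547, 0.033], [0.546, 0.07], [0.543, 0.143]] (15, 50) 0.0018 [15.002, 32.023, 13.677, 0.008, 0.004] [ 0.553 -0.007  0.018] [0.023, 0.001, 0.005]
[[0.547, 0.033], [0.546, 0.07], [0.543, 0.143]] (45, 95) 0.016 [60.981, 46.223, 10.58, 0.087, 0.041] [0.588 0.033 0.025] [0.038, 0.01, 0.028]
[[0.545, 0.09], [0.543, 0.143]] (-30, 15) 0.0338 [-25.368, 34.208, -29.991, 0.088, 0.06] [0.606 0.05  0.033] [0.019, -0.003, 0.004]
[[0.545, 0.09], [0.543, 0.143]] (15, 50) 0.0188 [43.979, 42.604, -9.877, 0.087, 0.044] [0.589 0.09  0.024] [0.025, 0.01, 0.021]
[[0.545, 0.09], [0.543, 0.143]] (45, 95) 0.0306 [70.008, 47.794, 8.099, 0.001, 0.004] [0.551 0.037 0.019] [0.024, 0.008, 0.031]
```

```bash
cat > s7.py <<'E'
from s6 import *
for p in((-17,34,-30,.062,.043),(-17,38,-30,.062,.043),(-14,38,-24,.062,.043),(-10,38,-18,.062,.043),(-14,38,-24,.05,.036)):
    R=pose(*p[:3]);print(p,'x_tool',R[:,0].round(2),'y',R[:,1].round(2),'z',R[:,2].round(2))
    for C in((.547,.035),(.546,.06),(.545,.09),(.543,.143)):
        e=ev(p,np.array(C));print('   ',C,round(e[0],4),len(e)>1 and (round(e[1],3),{k:round(float(e[2][k]),3) for k in('red','purple','mug')},e[3].round(3),[round(float(v),3) for v in e[4:]]))
print('cradle')
for p in((-6,34,0,.036,0),(-6,38,0,.036,0),(-14,38,-24,.036,0),(0,38,0,.036,0)):
    for C in((.545,.08),(.545,.09),(.544,.11),(.543,.143)):
        e=ev(p,np.array(C));print(p,C,round(e[0],4),len(e)>1 and (round(e[1],3),{k:round(float(e[2][k]),3) for k in('red','purple','mug')},e[3].round(3),[round(float(v),3) for v in e[4:]]))
E
python3 s7.py
```

```text
(-17, 34, -30, 0.062, 0.043) x_tool [-0.27  0.83  0.48] y [0.95 0.14 0.28] z [ 0.16  0.53 -0.83]
    (0.547, 0.035) -0.2 False
    (0.546, 0.06) -0.2 False
    (0.545, 0.09) -0.2 False
    (0.543, 0.143) -0.2 False
(-17, 38, -30, 0.062, 0.043) x_tool [-0.28  0.8   0.53] y [0.94 0.12 0.31] z [ 0.18  0.59 -0.79]
    (0.547, 0.035) 0.0086 (np.float64(0.132), {'red': 0.009, 'purple': 0.01, 'mug': 0.142}, array([0.591, 0.001, 0.031]), [0.023, 0.001, 0.009])
    (0.546, 0.06) 0.0172 (np.float64(0.107), {'red': 0.021, 'purple': 0.017, 'mug': 0.121}, array([0.59 , 0.026, 0.031]), [0.023, 0.001, 0.009])
    (0.545, 0.09) 0.0262 (np.float64(0.078), {'red': 0.031, 'purple': 0.026, 'mug': 0.098}, array([0.589, 0.056, 0.031]), [0.023, 0.001, 0.009])
    (0.543, 0.143) 0.0317 (np.float64(0.032), {'red': 0.059, 'purple': 0.042, 'mug': 0.066}, array([0.59 , 0.109, 0.031]), [0.023, 0.002, 0.009])
(-14, 38, -24, 0.062, 0.043) x_tool [-0.22  0.8   0.56] y [0.96 0.09 0.25] z [ 0.15  0.6  -0.79]
    (0.547, 0.035) 0.0033 (np.float64(0.134), {'red': 0.003, 'purple': 0.013, 'mug': 0.143}, array([ 0.591, -0
[... 3760 characters left out ...]
([0.547, 0.108, 0.025]), [0.035, 0.016, 0.006])
(0, 38, 0, 0.036, 0) (0.545, 0.08) -0.0109 (np.float64(0.079), {'red': 0.04, 'purple': -0.011, 'mug': 0.082}, array([0.546, 0.045, 0.016]), [0.022, -0.018, 0.009])
(0, 38, 0, 0.036, 0) (0.545, 0.09) -0.0043 (np.float64(0.069), {'red': 0.04, 'purple': -0.004, 'mug': 0.074}, array([0.546, 0.055, 0.016]), [0.022, -0.018, 0.009])
(0, 38, 0, 0.036, 0) (0.544, 0.11) 0.0122 (np.float64(0.049), {'red': 0.041, 'purple': 0.012, 'mug': 0.058}, array([0.545, 0.075, 0.016]), [0.022, -0.018, 0.009])
(0, 38, 0, 0.036, 0) (0.543, 0.143) 0.0178 (np.float64(0.018), {'red': 0.043, 'purple': 0.038, 'mug': 0.04}, array([0.547, 0.107, 0.016]), [0.022, -0.017, 0.01])
```

```bash
python3 - <<'E'
from go import *
from s6 import ev
p=(-17,36,-30,.064,.043)
for C in((.547,.03),(.547,.035),(.546,.06)):
    e=ev(p,np.array(C));print(C,round(e[0],4),len(e)>1 and ({k:round(float(e[2][k]),3) for k in('red','purple')},e[3].round(3),[round(float(v),3) for v in e[4:]]))
P=pose(-17,36,-30)@F
print(255*(1-64/88))
rows([((.591,-.005,.35),P),((.591,-.005,.20),P)],70)
E
```

```text
(0.547, 0.03) 0.0069 ({'red': 0.007, 'purple': 0.01}, array([ 0.591, -0.004,  0.03 ]), [0.024, 0.005, 0.006])
(0.547, 0.035) 0.0117 ({'red': 0.012, 'purple': 0.012}, array([0.591, 0.001, 0.03 ]), [0.024, 0.005, 0.006])
(0.546, 0.06) 0.0186 ({'red': 0.021, 'purple': 0.019}, array([0.59 , 0.026, 0.03 ]), [0.024, 0.005, 0.006])
69.54545454545455
4 [-0.12, 0.21, 0.11, 0.98, 0.42, 0.75, 70] [0.606 0.029 0.345]
4 [-0.04, 0.26, -0.02, 0.98, 0.42, 0.76, 70] [0.597 0.01  0.348]
3 [0.06, 0.16, -0.1, 0.74, 0.32, 0.57, 70] [ 0.591 -0.005  0.35 ]
2 [0.62, 0.36, 0.98, 0.0, -0.0, 0.0, 70] [ 0.591 -0.005  0.253]
1 [0.33, 0.19, 0.54, 0.0, -0.0, 0.0, 70] [ 0.591 -0.004  0.2  ]
```

```bash
python3 -m handwheel '[[[-0.12,0.21,0.11,0.98,0.42,0.75,70],[-0.12,0.21,0.11,0.98,0.42,0.75,70],[-0.12,0.21,0.11,0.98,0.42,0.75,70],[-0.12,0.21,0.11,0.98,0.42,0.75,70],[-0.12,0.21,0.11,0.98,0.42,0.75,70]]]' >/dev/null
python3 -m handwheel '[[[-0.04,0.26,-0.02,0.98,0.42,0.76,70],[-0.04,0.26,-0.02,0.98,0.42,0.76,70],[-0.04,0.26,-0.02,0.98,0.42,0.76,70],[-0.04,0.26,-0.02,0.98,0.42,0.76,70],[-0.04,0.26,-0.02,0.98,0.42,0.76,70]]]' >/dev/null
python3 -m handwheel '[[[0.06,0.16,-0.1,0.74,0.32,0.57,70],[0.06,0.16,-0.1,0.74,0.32,0.57,70],[0.06,0.16,-0.1,0.74,0.32,0.57,70],[0.06,0.16,-0.1,0.74,0.32,0.57,70]]]' |head -5
python3 m.py scene; python3 m.py top; python3 - <<'E'
from go import *
P=pose(-17,36,-30)@F;p,R=cur();print(R[:,2].round(2),P[:,2].round(2),arm.get_state()['q'].round(2))
im=cv2.imread("pics/ytop.png");cv2.imwrite("pics/last.png",im)
E
```

```text
t: 18.15
eef_pos: [0.5902, -0.0039, 0.3508]
ee_rot: [-2.794, 0.532, -1.243]
force: [-0.2, 0.2, 0.3]
width: 0.0633
scene [ 272   93   35   47 1113] [290.1 117.2] [0.5275 0.052  0.187 ]
top [277 198  22   5  39] [286.9 200.4] [0.5278 0.0354 0.187 ]
[ 0.17  0.56 -0.81] [ 0.17  0.56 -0.81] [-0.11  0.15  0.1  -0.62 -1.42  0.41]
```

```bash
python3 - <<'E'
from go import *
print(atz("scene",289,110,.187),atz("scene",311,102.5,.187))
P=pose(-17,36,-30)@F
rows([((.591,-.005,.15),P),((.591,-.005,.03),P)],70)
E
```

```text
[0.54614412 0.03639885 0.187     ] [ 0.54588806 -0.01387357  0.187     ]
2 [0.62, 0.36, 0.98, 0.0, 0.0, 0.0, 70] [ 0.591 -0.004  0.253]
2 [0.62, 0.36, 0.98, 0.01, 0.0, 0.01, 70] [ 0.591 -0.005  0.156]
1 [0.04, 0.02, 0.06, -0.0, 0.0, -0.0, 70] [ 0.591 -0.005  0.15 ]
2 [0.62, 0.35, 0.98, -0.0, 0.0, -0.0, 70] [ 0.591 -0.005  0.053]
1 [0.14, 0.09, 0.23, -0.0, 0.0, -0.0, 70] [ 0.591 -0.005  0.03 ]
```

```bash
python3 -m handwheel '[[[0.3,0.18,0.48,0,0,0,70],[0.62,0.36,0.98,0,0,0,70],[0.62,0.36,0.98,0,0,0,70]]]' |head -4
python3 -m handwheel '[[[0.3,0.18,0.48,0,0,0,70],[0.62,0.36,0.98,0,0,0,70],[0.62,0.36,0.98,0,0,0,70]]]' |head -4
python3 -m handwheel '[[[0.3,0.18,0.48,0,0,0,70],[0.6,0.34,0.96,0,0,0,70],[0.6,0.34,0.96,0,0,0,70]]]' |head -4
python3 m.py scene
python3 - <<'E'
from go import *
P=pose(-17,36,-30)@F
rows([((.591,-.004,.03),P)],70);print()
rows([((.591,.026,.03),P),((.590,.056,.03),P)],70)
E
```

```text
t: 18.62
eef_pos: [0.5898, -0.0045, 0.2489]
ee_rot: [-2.803, 0.537, -1.249]
force: [0.3, -0.4, 0.2]
t: 19.0
eef_pos: [0.5905, -0.0055, 0.1549]
ee_rot: [-2.799, 0.535, -1.248]
force: [-0.2, -0.2, 0.2]
t: 19.38
eef_pos: [0.5921, -0.0057, 0.0621]
ee_rot: [-2.796, 0.534, -1.247]
force: [0.8, -0.6, 0.6]
scene [ 272   94   48   47 1194] [290.7 117.6] [0.5176 0.0463 0.187 ]
1 [0.19, 0.15, 0.36, 0.0, -0.0, 0.01, 70] [ 0.591 -0.004  0.03 ]

1 [-0.12, 0.1, 0.57, 0.0, -0.0, 0.01, 70] [0.591 0.026 0.03 ]
1 [-0.31, -0.04, 0.2, 0.0, -0.0, -0.0, 70] [0.59  0.056 0.03 ]
```

```bash
python3 -m handwheel '[[[0.1,0.08,0.18,0,0,0,70],[0.19,0.15,0.36,0,0,0,70],[0.19,0.15,0.36,0,0,0,70]]]' |head -4
python3 -m handwheel '[[[-0.07,-0.01,0.05,0,0,0,70],[-0.14,-0.02,0.10,0,0,0,70],[-0.21,-0.03,0.15,0,0,0,70],[-0.28,-0.04,0.19,0,0,0,70],[-0.35,-0.05,0.23,0,0,0,70]]]' |head -4
python3 -m handwheel '[[[-0.05,0,0.03,0,0,0,70],[-0.05,0,0.03,0,0,0,70]]]' |head -4
cat > m2.py <<'E'
from go import *
for n,z in(("top",.21),("scene",.187)):
    c=cams.grab_frame(n);m=cv2.inRange(cv2.cvtColor(c,cv2.COLOR_BGR2HSV),(8,140,100),(20,255,255));m[:60]=0;m[260:]=0;m[:,:190]=0;m[:,380:]=0
    m=cv2.morphologyEx(m,cv2.MORPH_OPEN,np.ones((3,3)))
    k,l,st,ce=cv2.connectedComponentsWithStats(m)
    for i in 1+np.argsort(-st[1:,4])[:2]:
        x,y,w,h,a=st[i];v=y+17 if n=="scene" else y+h/2-.5;print(n,st[i],atz(n,x+w/2-.5,v,z).round(4))
E
python3 m2.py
```

```text
t: 19.8
eef_pos: [0.5892, -0.0035, 0.0273]
ee_rot: [-2.794, 0.533, -1.247]
force: [0.7, 0.8, 0.6]
t: 20.42
eef_pos: [0.589, 0.0305, 0.0286]
ee_rot: [-2.792, 0.532, -1.245]
force: [0.6, -2.1, -0.1]
t: 20.68
eef_pos: [0.5882, 0.0352, 0.0286]
ee_rot: [-2.792, 0.532, -1.245]
force: [0.8, -0.7, -0.1]
scene [259 100  33  36 798] [0.5394 0.0723 0.187 ]
scene [268 140   3   3   9] [0.4399 0.1626 0.187 ]
```

```bash
cat > s8.py <<'E'
from s6 import *
C=np.array([.542,.071])
L=[]
for yaw in range(-48,6,4):
  for ro in range(-30,16,5):
    R=pose(yaw,36,ro);az=np.degrees(np.arctan2(R[1,1],R[0,1]))
    if not -16<=az<=-6: continue
    a=np.radians(az);d=np.array([-np.sin(a),np.cos(a)])
    for w in(0,.03,.064):
      for lat in(-.02,-.012,.008,.014,.026,.034,.043,.048):
        r=evalp(R,w,C,d,lat)
        if r is None or abs(r[4])>.007: continue
        A=np.vstack([fingers(w),BODY])@R.T+r[2]
        L.append((round(min(r[0],stallgap(A)),4),yaw,ro,round(az,1),w,lat,r[2].round(3),{k:round(float(r[1][k]),3) for k in('red','purple')},[round(float(v),3) for v in r[3:]]))
L.sort(key=lambda t:-t[0]);print(*L[:8],sep='\n');print(*[l for l in L if l[4]==.064][:3],sep='\n')
E
python3 s8.py
```

```text
(np.float64(0.01), -4, 5, np.float64(-8.0), 0.064, 0.043, array([0.579, 0.026, 0.018]), {'red': 0.01, 'purple': 0.01}, [0.026, 0.001, 0.011])
(np.float64(0.0098), -8, 0, np.float64(-8.0), 0.064, 0.048, array([0.584, 0.025, 0.016]), {'red': 0.01, 'purple': 0.012}, [0.021, 0.0, 0.011])
(np.float64(0.0095), -4, 5, np.float64(-8.0), 0.064, 0.048, array([0.584, 0.025, 0.018]), {'red': 0.009, 'purple': 0.015}, [0.026, 0.001, 0.011])
(np.float64(0.0092), 4, 15, np.float64(-8.2), 0.064, 0.034, array([0.57 , 0.027, 0.023]), {'red': 0.009, 'purple': 0.009}, [0.035, -0.002, 0.01])
(np.float64(0.0089), 0, 10, np.float64(-8.1), 0.064, 0.043, array([0.579, 0.026, 0.021]), {'red': 0.009, 'purple': 0.014}, [0.031, 0.001, 0.01])
(np.float64(0.0088), -12, -5, np.float64(-8.0), 0.064, 0.048, array([0.584, 0.025, 0.018]), {'red': 0.011, 'purple': 0.009}, [0.021, 0.0, 0.011])
(np.float64(0.0083), 4, 15, np.float64(-8.2), 0.03, 0.034, array([0.57 , 0.027, 0.021]), {'red': 0.008, 'purple': 0.009}, [0.032, -0.001, 0.01])
(np.float64(0.0071), -8, 0, np.float64(-8.0), 0.064, 0.043, array([0.579, 0.026, 0.016]), {'red': 0.011, 'purple': 0.007}, [0.021, 0.001, 0.011])
(np.float64(0.01), -4, 5, np.float64(-8.0), 0.064, 0.043, array([0.579, 0.026, 0.018]), {'red': 0.01, 'purple': 0.01}, [0.026, 0.001, 0.011])
(np.float64(0.0098), -8, 0, np.float64(-8.0), 0.064, 0.048, array([0.584, 0.025, 0.016]), {'red': 0.01, 'purple': 0.012}, [0.021, 0.0, 0.011])
(np.float64(0.0095), -4, 5, np.float64(-8.0), 0.064, 0.048, array([0.584, 0.025, 0.018]), {'red': 0.009, 'purple': 0.015}, [0.026, 0.001, 0.011])
```

```bash
python3 - <<'E'
from go import *
P=pose(-8,36,0)@F
p,R=cur()
rows([(tuple(p+[0,-.014,0]),R),((.583,.019,.020),P),((.587,.050,.019),P)],70)
E
```

```text
1 [0.14, 0.02, -0.1, 0.0, 0.0, 0.0, 70] [0.588 0.021 0.029]
3 [0.06, 0.1, 0.06, -0.18, -0.05, 0.8, 70] [0.583 0.019 0.02 ]
1 [-0.31, 0.01, 0.24, 0.0, -0.0, -0.0, 70] [0.587 0.05  0.019]
```

```bash
python3 -m handwheel '[[[0.14,0.02,-0.1,0,0,0,70],[0.14,0.02,-0.1,0,0,0,70]]]' |head -4
python3 -m handwheel '[[[0.02,0.03,0.02,-0.06,-0.02,0.27,70],[0.04,0.07,0.04,-0.12,-0.03,0.54,70],[0.06,0.1,0.06,-0.18,-0.05,0.8,70],[0.06,0.1,0.06,-0.18,-0.05,0.8,70],[0.06,0.1,0.06,-0.18,-0.05,0.8,70]]]' |head -5
python3 m2.py
python3 - <<'E'
from go import *
P=pose(-8,36,0)@F
rows([((.589,.046,.019),P)],70)
E
```

```text
t: 21.02
eef_pos: [0.5888, 0.0194, 0.0288]
ee_rot: [-2.792, 0.531, -1.247]
force: [-0.7, 0.2, 0.4]
t: 21.65
eef_pos: [0.5831, 0.0183, 0.0202]
ee_rot: [-3.14, 0.628, -1.709]
force: [0.0, 0.0, -0.5]
width: 0.0633
scene [259 100  33  36 802] [0.5394 0.0723 0.187 ]
scene [268 140   3   3   9] [0.4399 0.1626 0.187 ]
1 [-0.28, -0.02, 0.22, -0.0, -0.0, 0.0, 70] [0.589 0.046 0.019]
```

```bash
python3 -m handwheel '[[[-0.07,-0.01,0.06,0,0,0,70],[-0.14,-0.02,0.11,0,0,0,70],[-0.22,-0.04,0.17,0,0,0,70],[-0.29,-0.06,0.23,0,0,0,70],[-0.36,-0.08,0.28,0,0,0,70]]]' |head -5
python3 -m handwheel '[[[0,0,0,0,0,0,70]]]' |head -4
python3 m2.py
```

```text
t: 22.38
eef_pos: [0.5948, 0.0542, 0.019]
ee_rot: [3.141, 0.628, -1.712]
force: [-1.2, -2.5, 2.4]
width: 0.0635
t: 22.5
eef_pos: [0.5947, 0.0545, 0.019]
ee_rot: [3.141, 0.628, -1.712]
force: [-0.2, -1.0, -0.1]
scene [240 105  36  36 855] [0.5427 0.1062 0.187 ]
```

```bash
python3 - <<'E'
from go import *
from plan import fingers,BODY
from s6 import stallgap,OBS
P0=pose(-15,36,0);P=P0@F
p,R=cur()
for t in((.580,.046,.019),(.580,.054,.019),(.586,.078,.019)):
    A=np.vstack([fingers(.064),BODY])@P0.T+t
    print(t,stallgap(A).round(3),{k:round(float(np.hypot(A[A[:,2]<h][:,0]-x,A[A[:,2]<h][:,1]-y).min()-r),3) for k,(x,y,r,h) in OBS.items()})
f=(fingers(.064)@P0.T+[.580,.046,.019]);f=f[f[:,2]<.16];print('gap',np.hypot(f[:,0]-.543,f[:,1]-.102).min()-.032)
rows([((.590,.045,.019),R),((.580,.044,.019),P),((.586,.078,.019),P)],70)
E
```

```text
(0.58, 0.046, 0.019) 0.069 {'purple': 0.02, 'red': 0.024, 'mug': 0.089, 'handle': 0.08, 'tape': 0.078}
(0.58, 0.054, 0.019) 0.062 {'purple': 0.026, 'red': 0.032, 'mug': 0.084, 'handle': 0.073, 'tape': 0.071}
(0.586, 0.078, 0.019) 0.045 {'purple': 0.034, 'red': 0.051, 'mug': 0.078, 'handle': 0.058, 'tape': 0.048}
gap 0.0049134930306303295
1 [0.1, 0.04, -0.07, 0.0, 0.0, 0.0, 70] [0.59  0.045 0.019]
1 [0.02, 0.12, -0.02, 0.14, -0.0, 0.19, 70] [0.58  0.044 0.019]
1 [-0.35, 0.04, 0.25, 0.0, -0.0, 0.0, 70] [0.586 0.078 0.019]
```

```bash
python3 -m handwheel '[[[0.1,0.04,-0.07,0,0,0,70],[0.1,0.04,-0.07,0,0,0,70]]]' |head -2
python3 -m handwheel '[[[0.02,0.12,-0.02,0.14,0,0.19,70],[0.02,0.12,-0.02,0.14,0,0.19,70],[0.02,0.12,-0.02,0.14,0,0.19,70]]]' |head -4
python3 -m handwheel '[[[-0.05,0.01,0.04,0,0,0,70],[-0.1,0.01,0.08,0,0,0,70],[-0.15,0.02,0.11,0,0,0,70],[-0.20,0.02,0.15,0,0,0,70],[-0.25,0.03,0.18,0,0,0,70]]]' |head -4
python3 -m handwheel '[[[0,0,0,0,0,0,70]]]' |head -4
python3 m2.py
```

```text
t: 22.85
eef_pos: [0.5896, 0.0435, 0.0186]
t: 23.22
eef_pos: [0.5806, 0.0432, 0.0195]
ee_rot: [-3.14, 0.628, -1.828]
force: [0.1, -0.3, 0.4]
t: 23.85
eef_pos: [0.5842, 0.0683, 0.0191]
ee_rot: [-3.142, 0.627, -1.83]
force: [-0.4, -0.7, -0.5]
t: 23.98
eef_pos: [0.5842, 0.0685, 0.0193]
ee_rot: [-3.142, 0.628, -1.829]
force: [-1.0, -0.4, 0.2]
scene [232 107  35  37 871] [0.5455 0.1212 0.187 ]
scene [256 107   3   3   9] [0.5372 0.1113 0.187 ]
```

```bash
python3 - <<'E'
from go import *
from plan import fingers,BODY
from s6 import stallgap,OBS
P0=pose(6,36,0);P=P0@F
p,R=cur()
for t,C in(((.592,.073,.019),(.5455,.118)),((.5895,.108,.019),(.543,.143))):
    A=np.vstack([fingers(.064),BODY])@P0.T+t;C=np.array(C)
    f=(fingers(.064)@P0.T+t);f=f[f[:,2]<.16];b=BODY@P0.T+t;b=b[b[:,2]<.2]
    print(t,'gapf',(np.hypot(*(f[:,:2]-C).T).min()-.032).round(4),'body',(np.hypot(*(b[:,:2]-C).T).min()-.032).round(4),stallgap(A).round(3),{k:round(float(np.hypot(A[A[:,2]<h][:,0]-x,A[A[:,2]<h][:,1]-y).min()-r),3) for k,(x,y,r,h) in OBS.items()})
rows([(tuple(p+[0,-.012,0]),R),((.592,.072,.019),P),((.5895,.108,.019),P)],70)
E
```

```text
(0.592, 0.073, 0.019) gapf 0.0099 body 0.0249 0.065 {'purple': 0.049, 'red': -0.02, 'mug': 0.105, 'handle': 0.095, 'tape': 0.033}
(0.5895, 0.108, 0.019) gapf -0.0 body 0.015 0.035 {'purple': 0.066, 'red': 0.013, 'mug': 0.085, 'handle': 0.067, 'tape': 0.011}
1 [0.12, -0.04, -0.09, 0.0, 0.0, 0.0, 70] [0.584 0.056 0.02 ]
3 [-0.17, -0.04, 0.13, -0.43, -0.0, -0.59, 70] [0.592 0.072 0.019]
1 [-0.37, -0.02, 0.27, 0.0, -0.0, 0.0, 70] [0.589 0.108 0.019]
```

```bash
python3 - <<'E'
from go import *
from plan import fingers,BODY
from s6 import stallgap,OBS
p,R=cur()
for yaw in(-4,-8):
  P0=pose(yaw,36,0);P=P0@F
  for t,C in(((.586,.066,.019),(.5455,.118)),((.586,.077,.019),(.5455,.118)),((.5835,.1025,.019),(.543,.143))):
    A=np.vstack([fingers(.064),BODY])@P0.T+t;C=np.array(C)
    f=(fingers(.064)@P0.T+t);f=f[f[:,2]<.16];i=np.hypot(*(f[:,:2]-C).T).argmin()
    print(yaw,t,'gapf',(np.hypot(*(f[i,:2]-C))-.032).round(4),(f[i,:2]-C).round(3),stallgap(A).round(3),{k:round(float(np.hypot(A[A[:,2]<h][:,0]-x,A[A[:,2]<h][:,1]-y).min()-r),3) for k,(x,y,r,h) in OBS.items()})
  rows([(tuple(p+[0,-.007,0]),R),((.586,.066,.019),P),((.586,.077,.019),P),((.5835,.1025,.019),P)],70)
E
```

```text
-4 (0.586, 0.066, 0.019) gapf 0.0094 [-0.001 -0.041] 0.061 {'purple': 0.034, 'red': 0.013, 'mug': 0.092, 'handle': 0.082, 'tape': 0.049}
-4 (0.586, 0.077, 0.019) gapf -0.0016 [-0.001 -0.03 ] 0.052 {'purple': 0.041, 'red': 0.014, 'mug': 0.086, 'handle': 0.073, 'tape': 0.04}
-4 (0.5835, 0.1025, 0.019) gapf -0.0021 [-0.001 -0.03 ] 0.031 {'purple': 0.059, 'red': 0.026, 'mug': 0.073, 'handle': 0.052, 'tape': 0.024}
1 [0.07, -0.02, -0.05, 0.0, 0.0, 0.0, 70] [0.584 0.061 0.019]
2 [-0.05, -0.01, 0.04, -0.22, -0.0, -0.31, 70] [0.586 0.066 0.019]
1 [-0.11, 0.01, 0.08, -0.0, -0.0, 0.0, 70] [0.586 0.077 0.019]
1 [-0.26, 0.05, 0.19, -0.0, -0.0, 0.0, 70] [0.584 0.103 0.019]
-8 (0.586, 0.066, 0.019) gapf 0.0062 [-0.006 -0.038] 0.058 {'purple': 0.034, 'red': 0.026, 'mug': 0.088, 'handle': 0.076, 'tape': 0.052}
-8 (0.586, 0.077, 0.019) gapf -0.0047 [-0.006 -0.027] 0.049 {'purple': 0.043, 'red': 0.028, 'mug': 0.083, 'handle': 0.067, 'tape': 0.043}
-8 (0.5835, 0.1025, 0.019) gapf -0.0051 [-0.006 -0.026] 0.03 {'purple': 0.05, 'red': 0.037, 'mug': 0.07, 'handle': 0.047, 'tape': 0.026}
1 [0.07, -0.02, -0.05, 0.0, 0.0, 0.0, 70] [0.584 0.061 0.019]
1 [-0.05, -0.01, 0.04, -0.14, -0.0, -0.19, 70] [0.586 0.066 0.019]
1 [-0.11, 0.02, 0.08, 0.0, -0.0, -0.0, 70] [0.586 0.077 0.019]
1 [-0.25, 0.08, 0.18, 0.0, -0.0, -0.0, 70] [0.583 0.102 0.019]
```

```bash
python3 -m handwheel '[[[0.07,-0.02,-0.05,0,0,0,70],[0.07,-0.02,-0.05,0,0,0,70]]]' |head -2
python3 -m handwheel '[[[-0.05,-0.01,0.04,-0.22,0,-0.31,70],[-0.05,-0.01,0.04,-0.22,0,-0.31,70],[-0.05,-0.01,0.04,-0.22,0,-0.31,70]]]' |head -4
python3 -m handwheel '[[[-0.06,0.01,0.04,0,0,0,70],[-0.12,0.02,0.08,0,0,0,70],[-0.17,0.02,0.12,0,0,0,70],[-0.23,0.03,0.16,0,0,0,70],[-0.28,0.04,0.20,0,0,0,70]]]' |head -5
python3 m2.py
python3 - <<'E'
from go import *
rows([((.5835,.1025,.019),pose(-4,36,0)@F)],70)
E
```

```text
t: 24.32
eef_pos: [0.5841, 0.0602, 0.0192]
t: 24.7
eef_pos: [0.5858, 0.0657, 0.0186]
ee_rot: [-3.14, 0.628, -1.641]
force: [0.1, -0.2, -0.2]
t: 25.32
eef_pos: [0.5848, 0.0937, 0.0193]
ee_rot: [-3.139, 0.627, -1.638]
force: [1.0, -2.3, 1.1]
width: 0.0638
scene [222 110  36  37 900] [0.5463 0.1393 0.187 ]
scene [235 151   4   3  12] [0.4442 0.2157 0.187 ]
1 [-0.08, 0.02, 0.06, -0.0, -0.0, 0.0, 70] [0.584 0.102 0.019]
```

```bash
python3 -m handwheel '[[[-0.02,0,0.015,0,0,0,70],[-0.04,0.01,0.03,0,0,0,70],[-0.06,0.01,0.045,0,0,0,70]]]' |head -4
python3 -m handwheel '[[[-0.02,0,0.015,0,0,0,70]]]' |head -4
python3 -m handwheel '[[[-0.01,0,0.01,0,0,0,70]]]' |head -4; python3 m2.py
```

```text
t: 25.8
eef_pos: [0.5845, 0.0993, 0.0191]
ee_rot: [-3.139, 0.627, -1.638]
force: [0.6, -3.2, 1.7]
t: 25.92
eef_pos: [0.5846, 0.1013, 0.0191]
ee_rot: [-3.139, 0.627, -1.638]
force: [0.3, -3.0, 2.2]
t: 26.05
eef_pos: [0.5846, 0.1022, 0.0189]
ee_rot: [-3.139, 0.627, -1.638]
force: [-1.3, -6.5, 4.0]
top [221 200   3   3   9] [0.5227 0.1536 0.21  ]
scene [218 111  36  38 891] [0.5474 0.1463 0.187 ]
scene [243 112   3   3   9] [0.5358 0.138  0.187 ]
```

The force rose from 3 to 6.5 N, so the can has met the back board. One small nudge to confirm, then retreat straight back and up.

```bash
python3 -m handwheel '[[[-0.01,0,0.007,0,0,0,70]]]' |head -4; python3 -m handwheel '[[[0,0,0,0,0,0,70]]]' |head -4
python3 - <<'E'
from go import *
P=pose(-4,36,0)@F
p,R=cur()
rows([(tuple(p+[0,-.035,.0]),R),(tuple(p+[0,-.035,.36]),R)],70)
E
```

```text
t: 26.28
eef_pos: [0.5846, 0.1025, 0.0189]
ee_rot: [-3.139, 0.626, -1.637]
force: [-1.2, -8.7, 4.9]
t: 26.4
eef_pos: [0.5846, 0.1024, 0.0189]
ee_rot: [-3.138, 0.626, -1.637]
force: [-1.6, -6.9, 4.7]
1 [0.35, -0.03, -0.26, 0.0, 0.0, 0.0, 70] [0.585 0.067 0.019]
2 [-0.71, -0.0, -0.98, 0.0, 0.0, 0.0, 70] [0.584 0.068 0.116]
2 [-0.71, -0.0, -0.98, 0.0, 0.0, 0.0, 70] [0.584 0.068 0.213]
2 [-0.71, -0.01, -0.98, 0.0, 0.0, 0.0, 70] [0.585 0.068 0.31 ]
2 [-0.5, -0.0, -0.7, 0.0, 0.0, 0.0, 70] [0.585 0.067 0.379]
```

```bash
python3 -m handwheel '[[[0.12,-0.01,-0.09,0,0,0,70],[0.24,-0.02,-0.18,0,0,0,70],[0.35,-0.03,-0.26,0,0,0,70],[0.35,-0.03,-0.26,0,0,0,70]]]' |head -4
python3 -m handwheel '[[[-0.4,0,-0.5,0,0,0,70],[-0.71,0,-0.98,0,0,0,70],[-0.71,0,-0.98,0,0,0,70]]]' |head -4
python3 -m handwheel '[[[-0.4,0,-0.5,0,0,0,70],[-0.71,0,-0.98,0,0,0,70],[-0.71,0,-0.98,0,0,0,70]]]' |head -4
python3 -m handwheel '[[[-0.4,0,-0.5,0,0,0,70],[-0.71,-0.01,-0.98,0,0,0,70],[-0.71,-0.01,-0.98,0,0,0,70]]]' |head -4
python3 -m handwheel '[[[0.5,0,-0.7,0,0,0,70],[0.98,0,-0.98,0,0,0,70],[0.98,0,-0.98,0,0,0,70]]]' |head -4
python3 -m handwheel '[[[0.5,0,-0.7,0,0,0,70],[0.98,0,-0.9,0,0,0,70],[0.98,0,-0.9,0,0,0,70]]]' |head -4
python3 m2.py
python3 - <<'E'
from go import *
a=cams.grab_frame("top");b=cams.grab_frame("scene")
cv2.imwrite("pics/end.png",np.hstack([cv2.resize(a[100:310,150:400],(400,336)),cv2.resize(b[30:310,100:400],(400,373))[:336]]))
E
```

```text
t: 26.9
eef_pos: [0.5848, 0.0675, 0.0191]
ee_rot: [-3.139, 0.627, -1.64]
force: [-1.0, 0.2, -0.0]
t: 27.28
eef_pos: [0.5867, 0.0685, 0.1204]
ee_rot: [-3.13, 0.627, -1.632]
force: [-0.8, 0.1, -0.2]
t: 27.65
eef_pos: [0.5859, 0.0685, 0.2166]
ee_rot: [-3.131, 0.628, -1.633]
force: [-0.6, 0.3, 0.0]
t: 28.02
eef_pos: [0.5861, 0.0684, 0.3126]
ee_rot: [-3.132, 0.628, -1.634]
force: [-0.2, 0.3, -0.0]
t: 28.4
eef_pos: [0.577, -0.0434, 0.3244]
ee_rot: [3.139, 0.628, -1.644]
force: [0.6, 1.2, 0.4]
t: 28.78
eef_pos: [0.5697, -0.1481, 0.3362]
ee_rot: [3.139, 0.629, -1.644]
force: [0.8, -0.1, 0.2]
scene [219 111  34  38 871] [0.5474 0.1463 0.187 ]
```

View pics/end.png

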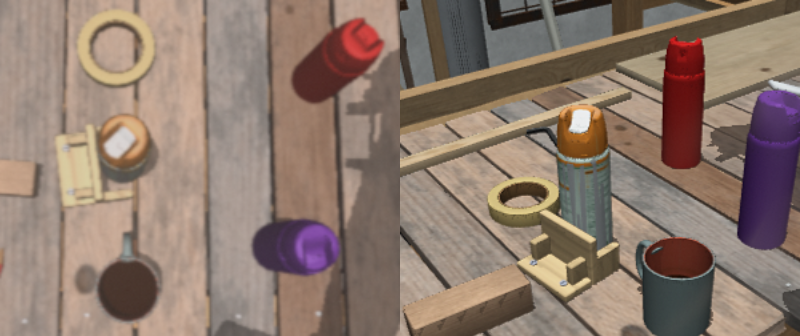

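```bash
python3 - <<'E'
from go import *
for C in((.543,.143),(.548,.141),(.56,.14)):
    t=[proj("top",[*C,z]) for z in(.21,.164)];print(C,"top",[((q-[150,100])*1.6).round(1) for q in t],"scene",[((proj("scene",[*C,z])-[100,30])*1.333+[400,0]).round(1) for z in(.187,.0)])
a=cams.grab_frame("top");m=cv2.inRange(cv2.cvtColor(a,cv2.COLOR_BGR2HSV),(5,90,60),(20,255,255))[160:215,205:255]
m=cv2.morphologyEx(m,cv2.MORPH_OPEN,np.ones((3,3)));m=cv2.morphologyEx(m,cv2.MORPH_CLOSE,np.ones((9,9)));k,l,st,c=cv2.connectedComponentsWithStats(m);i=1+st[1:,4].argmax();x,y,w,h,_=st[i];print(st[i],atz("top",205+x+w/2-.5,160+y+h/2-.5,.19))
E
```

```text
(0.543, 0.143) top [array([125.1, 143.2]), array([124.6, 148.9])] scene [array([585. , 131.1]), array([591.9, 255.8])]
(0.548, 0.141) top [array([126.9, 138.7]), array([126.3, 144.7])] scene [array([584. , 129.2]), array([591. , 253.5])]
(0.56, 0.14) top [array([127.9, 127.9]), array([127.2, 134.4])] scene [array([579. , 125.6]), array([586.6, 249.1])]
[  6  11  33  34 612] [0.5495385  0.14486965 0.19      ]
```

```bash
python3 -c "
from station import arm
print(arm.job_done())"
```

```text
the job is handed in; nothing more can be done
None
```

The spray can stands upright in the stall: the push force rose to 8.7 N at the end of travel, which I take as contact with the back board. It sits about 5 mm off-centre toward the far side wall. The mug, tape roll and offcut look unmoved and the hand is raised clear; I handed in at about 29 s. In an earlier push the hand met something fixed with about 18 N, most likely the stall wall. I backed off at once, and the stall looks undisturbed.

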